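# Press the lid home on a coffee tin with a crank press

### The job

Lay the square coffee tin flat in the cradle of the bench press with its lid facing the ram. Then take hold of the loose red sleeve of the crank and, never letting it go while the crank turns, wind the ram in until the lid is pressed firmly home, stopping before the tin is crushed; still holding the sleeve, wind back about half a turn so that the ram stands clear of the lid, and let go. Leave the tin in the cradle and do not disturb the other things on the bench.

Things in the scene. Friction and masses are not known exactly. Their poses are not given: they have to be found in the camera images.
- tin: Square aluminium coffee tin with a green band and black press-in lid, lying on its side on the bamboo mat; 66 mm long body, 44 x 44 mm section, about 0.24 kg. Origin: centre of the underside of the 66 mm body as it lies (the tin's middle is 22 mm higher). x axis: along the tin towards the lid; z up. The lid starts 3.5 to 5 mm proud.
- lid_face (a point): Centre of the lid's outer face. The lid is a black plate 5 mm thick, 42 x 42 mm; its face is 41.5 to 43 mm from the tin's origin along the tin's x at the start, 38 mm when the lid is fully home. It slides in under about 28 N and then stops hard.
- press: Grey bench press, fixed, base plate 300 x 110 x 20 mm. Origin: on the table under the centre of the cradle. x axis: along the press, from the cradle towards the ram, gearbox and crank; z up. The anvil (60 mm wide, top 70 mm above the table) has its face at x = -36 mm. The gearbox fills x = 115 to 215 mm, 80 mm wide, top at 95 mm.
- cradle (a point): Centre of the cradle floor, 20 mm above the table, 36 mm in front of the anvil's face. Two black guide rails, 6 mm high, run along it with 50 mm between them for the 44 mm tin. The tin lies right with its origin at this point (up to 3 mm towards the anvil, where the ram will push it), its x axis along the press's x axis (lid towards the ram).
- ram: Steel ram rod on the press axis, 42 mm above the table. Origin: at press x = 90 mm with the crank at 0; it moves 6 mm towards the anvil (press -x) per rad of crank. Its 32 mm rubber pad (gives 1 mm per 20 N) has its face 11 to 19 mm ahead of the origin, set differently each time, so its place does not tell when the lid is home: feel it. Lid firmly home: 45 N or more at the ram; crushed: over 100 N.
- crank (a joint): Crank angle a, rad; 0 = ram back, grows clockwise from above, driving the ram in; starts 0 to 0.9, lid firmly home at 6.3 to 8.1, end 9.2. The sleeve stands 55 mm from the axis, along the press's x axis turned by -a about z. Friction takes about 1 N along the sleeve's path; each 10 N at the ram takes 1.1 N more (aim for 65 N: 7 N more than when turning free). Let go under load, it kicks back.
- crank_axis (a point): Point on the crank's upright axis, at press x = 165 mm, at the mid height of the sleeve (141 mm above the table).
- sleeve: Loose red grip sleeve, upright on the crank's pin, 22 mm diameter, 48 mm high, spinning freely on the pin. Origin: centre of its lower end, 117 mm above the table; the crank's steel arm lies 4 mm below that.
- sleeve_mid (a point): Middle of the sleeve, on its axis, 141 mm above the table (the sleeve spans 117 to 165 mm).
- pitcher: Chrome milk pitcher, 84 mm wide, 100 mm high, bystander. Origin: centre of its underside.
- dosing_cup: Small aluminium dosing cup, 58 mm wide, 50 mm high, bystander. Origin: centre of its underside.
- jar: Amber glass jar, 68 mm wide, 100 mm high, bystander. Origin: centre of its underside.
- espresso_cup: White espresso cup, 66 mm wide, 60 mm high, bystander. Origin: centre of its underside.
- tamper: Steel tamper standing in its red ring holder, 58 mm wide, 90 mm high, bystander. Origin: centre of its underside.
- mat: Bamboo tamping mat, fixed, 140 x 140 x 8 mm. Origin: centre of its underside.
Things that resemble listed ones, but are neither listed nor needed, are in the scene too. Leave any brown or pink look-alike of the tin alone.

How it is judged:
On the way, in this order (a step that is already met when the one before it is completed fails the run):
1. the tin lies in the cradle with its lid towards the ram, let go (x of tin in the frame of cradle between -0.008 and 0.008 m and y of tin in the frame of cradle between -0.006 and 0.006 m and z of tin in the frame of cradle below 0.003 m and x of lid_face in the frame of cradle above 0.025 m and contact force between the fingers and tin below 0.1 N), for 0.2 s.
2. the ram presses the lid home: lid within 0.8 mm of its stop, with 45 N or more (x of lid_face in the frame of tin below 0.0388 m and contact force between ram and tin above 45 N), for 0.1 s.
At the end, for the whole second after the job is handed in: The lid is home (within 0.8 mm), the tin lies flat in the cradle between the rails (within 6 mm sideways, 8 to 10 mm lengthways), the ram is wound back so that its origin is at least 25 mm from the lid face (the pad 6 mm or more clear), the crank and tin are still, and nothing is held (x of lid_face in the frame of tin below 0.0388 m and x of tin in the frame of cradle between -0.008 and 0.01 m and y of tin in the frame of cradle between -0.006 and 0.006 m and z of tin in the frame of cradle below 0.003 m and x of ram in the frame of lid_face above 0.025 m and velocity of joint crank between -0.1 and 0.1 rad/s and linear speed of tin below 0.01 m/s); the robot touches nothing.
It fails at once if the tin is crushed: ram force over 100 N (contact force between ram and tin above 100 N).
It fails at once if the crank turns (over 0.4 rad/s) while its sleeve is not held ((velocity of joint crank above 0.4 rad/s or velocity of joint crank below -0.4 rad/s) and contact force between the fingers and sleeve below 0.2 N).
It fails at once if a bystander is moved more than 20 mm (distance of any of pitcher, dosing_cup, jar, espresso_cup, tamper from where it was at the start of the episode above 0.02 m).
It also fails if it takes over 72 s, if anything falls off the work surface, if the arm or the gripper's body presses on something with over 40 N, if the wrist force passes 120 N, or if a joint passes its speed limit or range.

### The arm

A 7-joint arm with a two-finger parallel gripper is mounted at the origin on the work surface. World frame = base frame: x ahead of the robot, y to its left, z up, the work surface at z = 0. Lengths are in m, angles in rad, forces in N, time in s.
With the tool pointing down it reaches from about 0.4 to 0.85 m from the base axis. Payload 4.5 kg.
Tool frame: the origin (TCP) lies on the centre line of the jaws, within the pads' length; the fingertips stand 11 mm ahead of it and the grasp point (between the pads) lies 8 mm behind it; z points along the fingers, y is the line along which they close (so a half turn about z gives the same grasp; the last joint's range is limited). The gripper opens to 88 mm and grips with 3 to 60 N. Pads are 18 mm wide; open, the fingers measure 123 mm over their backs; the gripper's body (75 mm by 187 mm) begins 45 mm behind the grasp point.
Start: joints at [1.368, 0.689, -0.195, 1.565, 0.157, 0.902, -0.215], TCP at [0.147, -0.608, 0.25] pointing down, gripper open.
Joint ranges: [-3.01, 3.01], [-0.46, 2.08], [-1.47, 1.51], [0.13, 2.56], [-1, 4.14], [0.04, 2.09], [-2.66, 2.66]. Speed limits (rad/s): [2.57, 2.57, 3.14, 3.14, 3.14, 3.14, 3.14].

### API

Orientations are given as a unit quaternion [x, y, z, w].
In Python, from plant import * gives the robot as it stands. The module is installed in compiled form; this text tells all that it offers.
- The arm moves only by the tool send_rows, never from a script. Its argument "motion" is a list of rows, each an object of numbers: "x", "y", "z": the shift along the tool's x, y, z in cm; "rx", "ry", "rz": the turn, a rotation vector about the tool's x, y, z in rad; "jaw": the finger opening in cm, from 0 to 8.81. In form: [{"x": .., "y": .., "z": .., "rx": .., "ry": .., "rz": .., "jaw": ..}, ...]. A call has exactly 5 rows; each row shifts and turns the commanded pose from where the row before left it, along the tool's axes as they then stand; what a row does not reach is not made up. A row lasts 1/10 s, in which the tool goes at most 50 mm and 8.59 degrees, less where a joint would pass 70% of its speed; a pose out of reach is approached as far as the arm can. A call is refused whole if a number of a shift passes 5 or a number of a turn 0.15, either way. A call with a gripper value outside its range is refused whole. The fingers move at their own pace and stop on an object; "grip_force" is the grip in N (left out, the last holds). Time passes only in rows, so rows that do not move let the fingers close, or fill a call up. It gives the time, the measured TCP pose, the force, the opening and the grip force at its end, in the units of the state.
- get_state(): the state, without advancing time (a new reading comes with each control period).
- snapshot(name): name is "side" or "top" or "wrist"; returns a dict with "img" (384x512x3 uint8, red, green, blue), "vertical_fov" (degrees; the focal length in pixels is half the picture's height over the tangent of half this angle, whatever the lens; pixels are square), "cx", "cy" (the principal point, pixels), "extrinsics" (4x4, takes a point from camera to world coordinates). Camera axes: x right, y up, looking along -z (the intrinsics and any distortion apply to the point x, -y, -z); pixel columns grow to the right and rows downward; lengths in m; the calibration is good to about 2 mm. A picture is of the moment at which its call begins. There is no depth.
- finish_job(): hands the job in; it is judged then, once.
The state is a dict: "clock": time; "q": joint angles; "qd": joint speeds; "joint_torque": joint torques, N m; "tool_pos": TCP position; "eef_rot": TCP orientation; "contact_force": force on the tool from outside, world axes, zero at the start; "moment": the same for the moment, N m; "opening": opening from 0.0 (shut) to 1.0 (fully open); "finger_force": force on a finger pad.
Only numpy, scipy, OpenCV 4.12 (cv2) and the standard library are available. Lean on these libraries where they do the work, as an engineer would, in place of code of your own. Each camera call takes 0.05 s, during which the arm holds its last target. There are 200 camera calls.

## Working session

There is one attempt and no reset: what is moved stays moved. The work goes in short steps, Python scripts to look and compute and a tool call to move; the robot and the scene stay as the last step left them, time stands still between calls to the robot, and variables do not carry over. Pictures are saved under pics/ and viewed, at most 10 in all, crops included, and the job is handed in when it is done.

Besides the shell and the picture viewer there is one more tool, called after "Request:" by a JSON object that holds its "fn" and its "kwargs". send_rows: Moves the arm, as the interface text tells. Its arguments: {"type":"object","properties":{"motion":{"type":"array"},"grip_force":{"type":"number"}},"required":["motion"]}

```bash
mkdir -p pics
cat > h.py <<'E'
from plant import *
import numpy as np, cv2
from scipy.spatial.transform import Rotation as R
def K(s):
    f=s["img"].shape[0]/2/np.tan(np.radians(s["vertical_fov"])/2); return f,s["cx"],s["cy"]
def ray(s,u,v):
    f,cx,cy=K(s); E=np.array(s["extrinsics"]); d=E[:3,:3]@np.array([(u-cx)/f,-(v-cy)/f,-1.]); return E[:3,3],d/np.linalg.norm(d)
def onplane(s,u,v,z):
    o,d=ray(s,u,v); return o+d*(z-o[2])/d[2]
def tri(rs):
    A=0;b=0
    for o,d in rs:
        P=np.eye(3)-np.outer(d,d);A=A+P;b=b+P@o
    return np.linalg.solve(A,b)
def proj(s,p):
    f,cx,cy=K(s);E=np.array(s["extrinsics"]);c=E[:3,:3].T@(np.array(p)-E[:3,3]);return cx-f*c[0]/c[2],cy+f*c[1]/c[2]
def save(img,n): cv2.imwrite("pics/"+n+".png",img[:,:,::-1])
E
python3 - <<'E'
from h import *
a=[]
for n in ("side","top"):
    s=snapshot(n);a.append(s["img"]);print(n,{k:v for k,v in s.items() if k!="img"})
    np.save(n+".npy",s,allow_pickle=True); save(s["img"],n)
s=snapshot("wrist");print({k:v for k,v in s.items() if k!="img"})
st=get_state();print(st)
E
```

```text
side {'vertical_fov': 53.2222495269395, 'cx': 251.1335971338539, 'cy': 191.12813282535518, 'extrinsics': array([[-0.77231291,  0.31526823, -0.55148773, -0.03080337],
       [-0.63516221, -0.39703211,  0.6625213 ,  0.74561117],
       [-0.01008641,  0.86195792,  0.50687949,  0.65559015],
       [ 0.        ,  0.        ,  0.        ,  1.        ]])}
top {'vertical_fov': 46.45475164937939, 'cx': 249.71501609829318, 'cy': 193.65121786500546, 'extrinsics': array([[ 1.21625038e-01,  9.65456887e-01, -2.30435132e-01,
         2.78362066e-01],
       [-9.92575606e-01,  1.18537734e-01, -2.72483360e-02,
         3.63471470e-02],
       [ 1.00816473e-03,  2.32038371e-01,  9.72706111e-01,
         1.27554302e+00],
       [ 0.00000000e+00,  0.00000000e+00,  0.00000000e+00,
         1.00000000e+00]])}
{'vertical_fov': 58.75386193891965, 'cx': 251.47983200383882, 'cy': 190.36124560054958, 'extrinsics': array([[ 0.23488044,  0.9388231 ,  0.25187768,  0.21071337],
       [-0.97202312,  0.2272564 ,  0.05937669, -0.59196175],
       [-0.00149661, -0.25877735,  0.96593584,  0.38387443],
       [ 0.        ,  0.        ,  0.        ,  1.        ]])}
{'clock': 0.15, 'q': array([ 1.36776852,  0.68980306, -0.19450735,  1.56605416,  0.15734153,
        0.9024961 , -0.21511004]), 'qd': array([-0.00062527, -0.00268145, -0.00081868, -0.00270165,  0.00042536,
        0.00074427, -0.00035   ]), 'joint_torque': array([-4.40246667e-04, -5.27866066e+01, -1.26770139e+00, -1.53585953e+01,
       -5.23980951e-02,  3.98420976e-03,  1.15325424e-04]), 'tool_pos': array([ 0.14648154, -0.60713903,  0.24910001]), 'eef_rot': array([ 9.92993524e-01,  1.18166797e-01, -1.50909216e-04, -6.67629421e-04]), 'contact_force': array([-0.04673859,  0.13015957, -0.12863288]), 'moment': array([ 0.00025771, -0.05003843, -0.05334751]), 'finger_force': 0.0, 'opening': 0.9984970237822735}
```

View pics/top.png

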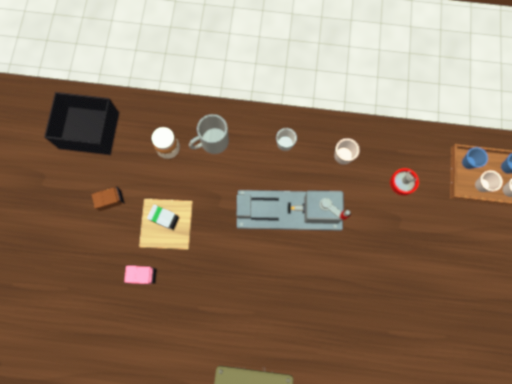

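View pics/side.png

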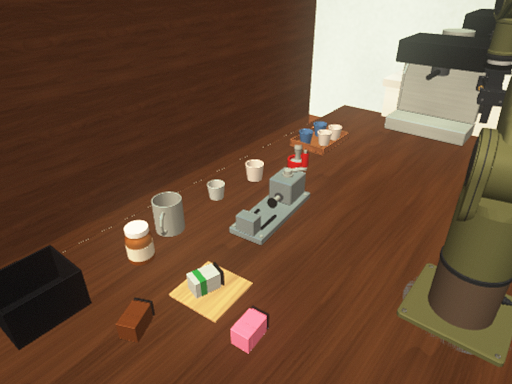

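The tin could be the green-banded one on the mat (top 163,217; side 205,281), the brown block (top 106,198; side 134,318) or the pink block (top 140,275; side 249,329). I choose the green-banded one on the mat. The press runs from (237,210) to (343,210) in top, with the red sleeve near (346,213).

Run:
```python
from h import *
S={n:np.load(n+".npy",allow_pickle=True).item() for n in("side","top")}
def blob(s,lo,hi,roi):
    h=cv2.cvtColor(s["img"],cv2.COLOR_RGB2HSV); m=cv2.inRange(h,np.array(lo),np.array(hi)); k=np.zeros_like(m);x0,y0,x1,y1=roi;k[y0:y1,x0:x1]=m[y0:y1,x0:x1]
    v,u=np.nonzero(k);return u.mean(),v.mean(),len(u)
g=blob(S["top"],(45,120,60),(80,255,255),(140,195,195,250));g2=blob(S["side"],(45,120,60),(80,255,255),(170,250,250,310))
print(g,g2,tri([ray(S["top"],*g[:2]),ray(S["side"],*g2[:2])]))
r=blob(S["top"],(0,150,60),(6,255,255),(325,195,360,228));print(r, onplane(S["top"],r[0],r[1],.15))
for p in((163,217),(177,223),(150,210)):print(onplane(S["top"],*p,.052))
for p in((237,191),(343,191),(343,230),(237,230)):print(onplane(S["top"],*p,.02))
for p in((212,134),(166,145),(286,139),(347,151),(405,181)):print(onplane(S["top"],*p,.05))
a=cv2.resize(S["top"]["img"][180:260,100:200],(400,320),interpolation=cv2.INTER_CUBIC)
b=cv2.resize(S["top"]["img"][180:260,260:360],(400,320),interpolation=cv2.INTER_CUBIC)
save(np.hstack([a,b]),"crop")
```

```text
(np.float64(156.27777777777777), np.float64(214.14814814814815), 54) (np.float64(200.64583333333334), np.float64(280.8125), 144) [0.4780755  0.32265332 0.03824778]
(np.float64(343.4230769230769), np.float64(216.5), 26) [ 0.51460009 -0.1771458   0.15      ]
[0.47272714 0.30148854 0.052     ]
[0.46080063 0.26023084 0.052     ]
[0.48786741 0.34073217 0.052     ]
[0.5791411  0.10893864 0.02      ]
[ 0.6164724  -0.19509848  0.02      ]
[ 0.5029809  -0.20346331  0.02      ]
[0.46643848 0.09437365 0.02      ]
[0.73236673 0.2012486  0.05      ]
[0.68271208 0.32845257 0.05      ]
[ 0.74330597 -0.01397713  0.05      ]
[ 0.72831898 -0.19227922  0.05      ]
[ 0.65898658 -0.36200346  0.05      ]
```

View pics/crop.png

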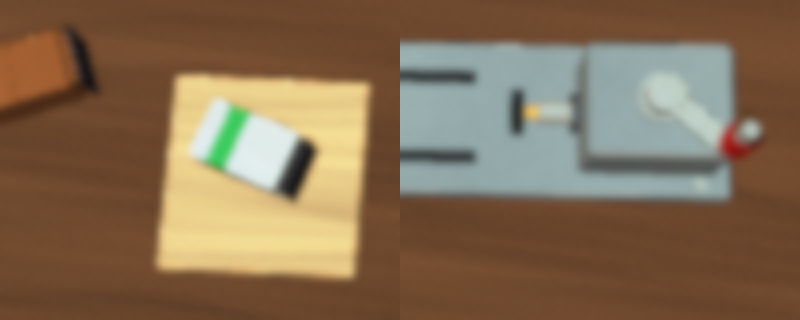

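The crop shows the green band at (228,140) and a black lid at (297,168), pointing down-right towards -y. It is the right tin. The crank pin with the red sleeve is at (740,140) in the right half.

```bash
cat >> h.py <<'E'
import json
def yawof(st): x=R.from_quat(st["eef_rot"]).as_matrix()[:,0]; return np.arctan2(x[1],x[0])
def rows(p1,y1,n,p0=None,y0=None,jaw=None):
    st=get_state(); p0=st["tool_pos"] if p0 is None else np.array(p0); y0=yawof(st) if y0 is None else y0
    out=[];y=y0;d=(np.array(p1)-p0)/n*100
    for i in range(n):
        r=dict(x=d[0]*np.cos(y)+d[1]*np.sin(y),y=d[0]*np.sin(y)-d[1]*np.cos(y),z=-d[2],rz=-(y1-y0)/n); y+=(y1-y0)/n
        out.append({k:round(float(v),2 if k!="rz" else 3) for k,v in r.items() if abs(v)>.004})
    for i in range(0,n,5): print(json.dumps(out[i:i+5]))
E
python3 -c "
from h import *
rows([.5,-.3,.28],.5,10)
rows([.5,.0,.28],1.0,10,[.5,-.3,.28],.5)"
```

```text
[{"x": 4.16, "y": -2.16, "z": -0.31, "rz": -0.026}, {"x": 4.21, "y": -2.05, "z": -0.31, "rz": -0.026}, {"x": 4.26, "y": -1.93, "z": -0.31, "rz": -0.026}, {"x": 4.31, "y": -1.82, "z": -0.31, "rz": -0.026}, {"x": 4.36, "y": -1.71, "z": -0.31, "rz": -0.026}]
[{"x": 4.4, "y": -1.59, "z": -0.31, "rz": -0.026}, {"x": 4.44, "y": -1.48, "z": -0.31, "rz": -0.026}, {"x": 4.48, "y": -1.36, "z": -0.31, "rz": -0.026}, {"x": 4.52, "y": -1.24, "z": -0.31, "rz": -0.026}, {"x": 4.55, "y": -1.12, "z": -0.31, "rz": -0.026}]
[{"x": 1.44, "y": -2.63, "rz": -0.05}, {"x": 1.57, "y": -2.56, "rz": -0.05}, {"x": 1.69, "y": -2.48, "rz": -0.05}, {"x": 1.82, "y": -2.39, "rz": -0.05}, {"x": 1.93, "y": -2.29, "rz": -0.05}]
[{"x": 2.04, "y": -2.2, "rz": -0.05}, {"x": 2.15, "y": -2.09, "rz": -0.05}, {"x": 2.25, "y": -1.98, "rz": -0.05}, {"x": 2.35, "y": -1.86, "rz": -0.05}, {"x": 2.44, "y": -1.75, "rz": -0.05}]
```

Request:
{"fn": "send_rows", "kwargs": {"motion": [{"x": 4.2, "y": -2.2, "z": -0.3, "rz": -0.025, "jaw": 8.8}, {"x": 4.2, "y": -2.0, "z": -0.3, "rz": -0.025, "jaw": 8.8}, {"x": 4.3, "y": -1.9, "z": -0.3, "rz": -0.025, "jaw": 8.8}, {"x": 4.3, "y": -1.8, "z": -0.3, "rz": -0.025, "jaw": 8.8}, {"x": 4.4, "y": -1.7, "z": -0.3, "rz": -0.025, "jaw": 8.8}]}}

```text
schema error: expected keys x, y, z, rx, ry, rz, jaw
```

Request:
{"fn": "send_rows", "kwargs": {"motion": [{"x": 4.4, "y": -1.6, "z": -0.3, "rz": -0.025}, {"x": 4.4, "y": -1.5, "z": -0.3, "rz": -0.025}, {"x": 4.5, "y": -1.4, "z": -0.3, "rz": -0.025}, {"x": 4.5, "y": -1.2, "z": -0.3, "rz": -0.025}, {"x": 4.5, "y": -1.1, "z": -0.3, "rz": -0.025}]}}

```text
schema error: expected keys x, y, z, rx, ry, rz, jaw
```

Request:
{"fn": "send_rows", "kwargs": {"motion": [{"x": 1.4, "y": -2.6, "rz": -0.05}, {"x": 1.6, "y": -2.6, "rz": -0.05}, {"x": 1.7, "y": -2.5, "rz": -0.05}, {"x": 1.8, "y": -2.4, "rz": -0.05}, {"x": 1.9, "y": -2.3, "rz": -0.05}]}}

```text
schema error: expected keys x, y, z, rx, ry, rz, jaw
```

Run:
```python
from h import *
s=snapshot("wrist");np.save("w1.npy",s,allow_pickle=True);save(s["img"],"w1");st=get_state();print(st["clock"],st["tool_pos"],yawof(st),st["q"],st["contact_force"])
for p in ([.539,.005,.02],[.514,-.177,.141],[.541,-.049,.02]): print(proj(s,p))
rows([.5,.15,.28],1.25,10)
```

```text
0.2 [ 0.14652665 -0.60722794  0.24927385] 0.23686722230747173 [ 1.36778023  0.68959412 -0.19454205  1.56589471  0.15730566  0.90251343
 -0.21510321] [ 0.49326831 -0.06269209  0.04563215]
(np.float64(-483.3889609910656), np.float64(-596.0202351863763))
(np.float64(-595.7178977214251), np.float64(-937.6442872397267))
(np.float64(-398.41758931469064), np.float64(-571.961814305786))
[{"x": 5.21, "y": -6.53, "z": -0.31, "rz": -0.101}, {"x": 5.85, "y": -5.97, "z": -0.31, "rz": -0.101}, {"x": 6.42, "y": -5.35, "z": -0.31, "rz": -0.101}, {"x": 6.93, "y": -4.67, "z": -0.31, "rz": -0.101}, {"x": 7.37, "y": -3.95, "z": -0.31, "rz": -0.101}]
[{"x": 7.73, "y": -3.18, "z": -0.31, "rz": -0.101}, {"x": 8.01, "y": -2.38, "z": -0.31, "rz": -0.101}, {"x": 8.21, "y": -1.56, "z": -0.31, "rz": -0.101}, {"x": 8.33, "y": -0.72, "z": -0.31, "rz": -0.101}, {"x": 8.36, "y": 0.12, "z": -0.31, "rz": -0.101}]
```

View pics/w1.png

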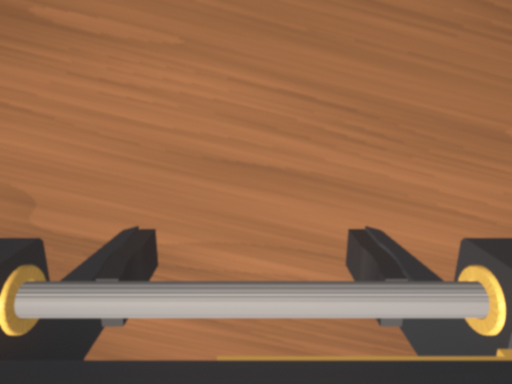

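The moves were refused because every row needs all seven keys. The picture shows only bare table, with the fingers at (135,280) and (375,280). I will resend with full keys.

Request:
{"fn": "send_rows", "kwargs": {"motion": [{"x": 4.2, "y": -2.2, "z": -0.3, "rx": 0, "ry": 0, "rz": -0.025, "jaw": 8.8}, {"x": 4.2, "y": -2.0, "z": -0.3, "rx": 0, "ry": 0, "rz": -0.025, "jaw": 8.8}, {"x": 4.3, "y": -1.9, "z": -0.3, "rx": 0, "ry": 0, "rz": -0.025, "jaw": 8.8}, {"x": 4.3, "y": -1.8, "z": -0.3, "rx": 0, "ry": 0, "rz": -0.025, "jaw": 8.8}, {"x": 4.4, "y": -1.7, "z": -0.3, "rx": 0, "ry": 0, "rz": -0.025, "jaw": 8.8}]}}

```text
clock: 0.7
tool_pos: [0.3259, -0.4535, 0.2648]
eef_rot: [0.984, 0.18, -0.0, 0.0]
contact_force: [0.8, -0.7, 0.4]
opening: 0.992
finger_force: 0.0
```

Request:
{"fn": "send_rows", "kwargs": {"motion": [{"x": 4.4, "y": -1.6, "z": -0.3, "rx": 0, "ry": 0, "rz": -0.025, "jaw": 8.8}, {"x": 4.4, "y": -1.5, "z": -0.3, "rx": 0, "ry": 0, "rz": -0.025, "jaw": 8.8}, {"x": 4.5, "y": -1.4, "z": -0.3, "rx": 0, "ry": 0, "rz": -0.025, "jaw": 8.8}, {"x": 4.5, "y": -1.2, "z": -0.3, "rx": 0, "ry": 0, "rz": -0.025, "jaw": 8.8}, {"x": 4.5, "y": -1.1, "z": -0.3, "rx": 0, "ry": 0, "rz": -0.025, "jaw": 8.8}]}}

```text
clock: 1.2
tool_pos: [0.5033, -0.3017, 0.2798]
eef_rot: [0.97, 0.242, -0.0, 0.0]
contact_force: [0.7, -1.1, 0.8]
opening: 0.999
finger_force: 0.0
```

Request:
{"fn": "send_rows", "kwargs": {"motion": [{"x": 1.4, "y": -2.6, "z": 0, "rx": 0, "ry": 0, "rz": -0.05, "jaw": 8.8}, {"x": 1.6, "y": -2.6, "z": 0, "rx": 0, "ry": 0, "rz": -0.05, "jaw": 8.8}, {"x": 1.7, "y": -2.5, "z": 0, "rx": 0, "ry": 0, "rz": -0.05, "jaw": 8.8}, {"x": 1.8, "y": -2.4, "z": 0, "rx": 0, "ry": 0, "rz": -0.05, "jaw": 8.8}, {"x": 1.9, "y": -2.3, "z": 0, "rx": 0, "ry": 0, "rz": -0.05, "jaw": 8.8}]}}

```text
clock: 1.7
tool_pos: [0.5033, -0.1518, 0.2796]
eef_rot: [0.933, 0.361, -0.0, -0.0]
contact_force: [-0.1, 0.6, 0.0]
opening: 0.995
finger_force: 0.0
```

Run:
```python
from h import *
s=snapshot("wrist");np.save("w1.npy",s,allow_pickle=True);save(s["img"],"w2");st=get_state();print(st["clock"],st["tool_pos"],yawof(st),st["q"],st["contact_force"])
for p in ([.539,.005,.02],[.514,-.177,.141],[.541,-.049,.02]): print(proj(s,p))
rows([.46,.1,.28],1.2,10)
```

```text
1.75 [ 0.50361981 -0.14523301  0.27987554] 0.7486387357751285 [ 0.39722163  0.5274093  -0.31763944  1.82540041  0.20975543  0.82247564
 -0.84567637] [-0.3485181   4.66899002  0.38301999]
(np.float64(165.33114901032488), np.float64(34.81926351495645))
(np.float64(282.45246618143665), np.float64(192.30980245460827))
(np.float64(205.14486442419772), np.float64(69.41319051008225))
[{"x": 1.35, "y": -2.09, "rz": -0.045}, {"x": 1.44, "y": -2.03, "rz": -0.045}, {"x": 1.53, "y": -1.96, "rz": -0.045}, {"x": 1.62, "y": -1.89, "rz": -0.045}, {"x": 1.7, "y": -1.82, "rz": -0.045}]
[{"x": 1.78, "y": -1.74, "rz": -0.045}, {"x": 1.86, "y": -1.66, "rz": -0.045}, {"x": 1.93, "y": -1.57, "rz": -0.045}, {"x": 2.0, "y": -1.48, "rz": -0.045}, {"x": 2.07, "y": -1.39, "rz": -0.045}]
```

Request:
{"fn": "send_rows", "kwargs": {"motion": [{"x": 1.3, "y": -2.1, "z": 0, "rx": 0, "ry": 0, "rz": -0.045, "jaw": 8.8}, {"x": 1.4, "y": -2.0, "z": 0, "rx": 0, "ry": 0, "rz": -0.045, "jaw": 8.8}, {"x": 1.5, "y": -2.0, "z": 0, "rx": 0, "ry": 0, "rz": -0.045, "jaw": 8.8}, {"x": 1.6, "y": -1.9, "z": 0, "rx": 0, "ry": 0, "rz": -0.045, "jaw": 8.8}, {"x": 1.7, "y": -1.8, "z": 0, "rx": 0, "ry": 0, "rz": -0.045, "jaw": 8.8}]}}

```text
clock: 2.25
tool_pos: [0.4817, -0.0305, 0.2797]
eef_rot: [0.886, 0.463, -0.0, 0.0]
contact_force: [-0.4, 0.3, 0.3]
opening: 1.002
finger_force: 0.0
```

Request:
{"fn": "send_rows", "kwargs": {"motion": [{"x": 1.8, "y": -1.7, "z": 0, "rx": 0, "ry": 0, "rz": -0.045, "jaw": 8.8}, {"x": 1.9, "y": -1.6, "z": 0, "rx": 0, "ry": 0, "rz": -0.045, "jaw": 8.8}, {"x": 1.9, "y": -1.6, "z": 0, "rx": 0, "ry": 0, "rz": -0.045, "jaw": 8.8}, {"x": 2.0, "y": -1.5, "z": 0, "rx": 0, "ry": 0, "rz": -0.045, "jaw": 8.8}, {"x": 0, "y": 0, "z": 0, "rx": 0, "ry": 0, "rz": 0, "jaw": 8.8}]}}

```text
clock: 2.75
tool_pos: [0.4659, 0.0706, 0.28]
eef_rot: [0.84, 0.543, 0.001, -0.001]
contact_force: [0.1, -0.2, 0.6]
opening: 0.994
finger_force: 0.0
```

Run:
```python
from h import *
s=snapshot("wrist");np.save("w2.npy",s,allow_pickle=True);st=get_state();print(st["clock"],st["tool_pos"],yawof(st),st["q"],st["contact_force"])
a=np.load("w1.npy",allow_pickle=True).item()["img"]
save(np.hstack([a[:300],s["img"][:300]])[:, :, :],"w12f"); save(cv2.resize(np.vstack([a[:290],s["img"][:290]]),None,fx=1,fy=1),"w12")
rows([.46,.24,.28],1.25,5)
```

```text
2.8 [0.46619993 0.06816543 0.27978299] 1.14449107912684 [ 0.04554383  0.46932026 -0.43047212  1.96721067  0.27646227  0.76166791
 -0.97194677] [ 0.47990027 -1.66444297 -0.2723986 ]
[{"x": 3.08, "y": -1.53, "z": -0.0, "rz": -0.021}, {"x": 3.11, "y": -1.47, "z": -0.0, "rz": -0.021}, {"x": 3.14, "y": -1.4, "z": -0.0, "rz": -0.021}, {"x": 3.17, "y": -1.34, "z": -0.0, "rz": -0.021}, {"x": 3.2, "y": -1.27, "z": -0.0, "rz": -0.021}]
```

View pics/w12.png

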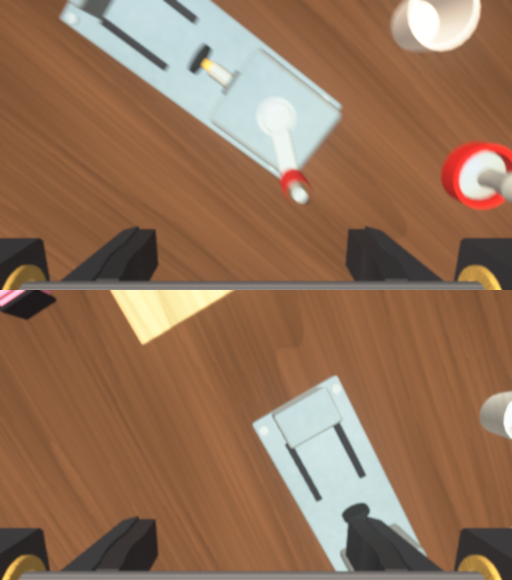

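Upper half (w1): hub at (277,117), sleeve at (294,185), ram pad at (200,58), tamper on the right at (478,175). Lower half (w2): anvil top around (308,415), rails at (304,472) and (349,450), and the mat corner with the pink block at top left. Next I go over the tin.

Request:
{"fn": "send_rows", "kwargs": {"motion": [{"x": 3.1, "y": -1.5, "z": 0, "rx": 0, "ry": 0, "rz": -0.02, "jaw": 8.8}, {"x": 3.1, "y": -1.5, "z": 0, "rx": 0, "ry": 0, "rz": -0.02, "jaw": 8.8}, {"x": 3.1, "y": -1.4, "z": 0, "rx": 0, "ry": 0, "rz": -0.02, "jaw": 8.8}, {"x": 3.2, "y": -1.3, "z": 0, "rx": 0, "ry": 0, "rz": -0.02, "jaw": 8.8}, {"x": 0, "y": 0, "z": 0, "rx": 0, "ry": 0, "rz": 0, "jaw": 8.8}]}}

```text
clock: 3.3
tool_pos: [0.4625, 0.2086, 0.28]
eef_rot: [0.818, 0.576, 0.001, -0.001]
contact_force: [0.4, 0.1, 0.1]
opening: 1.002
finger_force: 0.0
```

Run:
```python
from h import *
s=snapshot("wrist");np.save("w3.npy",s,allow_pickle=True);st=get_state();print(st["clock"],st["tool_pos"],yawof(st))
print(proj(s,[.473,.301,.03]))
w2=np.load("w2.npy",allow_pickle=True).item()
a=s["img"][:256]; b=cv2.resize(w2["img"][75:235,240:400],(480,480),interpolation=cv2.INTER_CUBIC)
c=np.zeros((600,512+0,3),np.uint8)
save(a,"w3a");out=np.zeros((556,800,3),np.uint8);out[:480,:480]=b;out[:290,480:]=cv2.resize(s["img"],(320,240))[:290].repeat(1,0) if False else np.pad(cv2.resize(s["img"],(320,240)),((0,50),(0,0),(0,0)));save(out,"w3")
# rails
for n,w,roi in(("w2",w2,(260,120,385,230)),("w1",np.load("w1.npy",allow_pickle=True).item(),(90,0,202,75))):
    g=w["img"].max(2);m=(g<75).astype(np.uint8);k=np.zeros_like(m);x0,y0,x1,y1=roi;k[y0:y1,x0:x1]=m[y0:y1,x0:x1]
    cs,_=cv2.findContours(k,0,1)
    for c in cs:
        if cv2.contourArea(c)<40:continue
        r=cv2.minAreaRect(c);bp=cv2.boxPoints(r);e=sorted([(bp[i]+bp[(i+1)%4])/2 for i in range(4)],key=lambda p:-np.linalg.norm(p-r[0]))[:2]
        print(n,r,[(p.round(1),onplane(w,*p,.026).round(4)) for p in e])
```

```text
3.35 [0.46269294 0.20531189 0.27962166] 1.2234069666258571
(np.float64(231.74363081766884), np.float64(76.14646243269878))
w2 ((356.5, 222.0), (14.0, 25.0), 90.0) [(array([369., 222.], dtype=float32), array([ 0.5638, -0.0581,  0.026 ])), (array([344., 222.], dtype=float32), array([ 0.5362, -0.0457,  0.026 ]))]
w1 ((197.52940368652344, 62.117645263671875), (4.801959991455078, 19.207839965820312), 30.963756561279297) [(array([202.5,  53.9], dtype=float32), array([ 0.5512, -0.0377,  0.026 ])), (array([192.6,  70.4], dtype=float32), array([ 0.5313, -0.0405,  0.026 ]))]
```

View pics/w3.png

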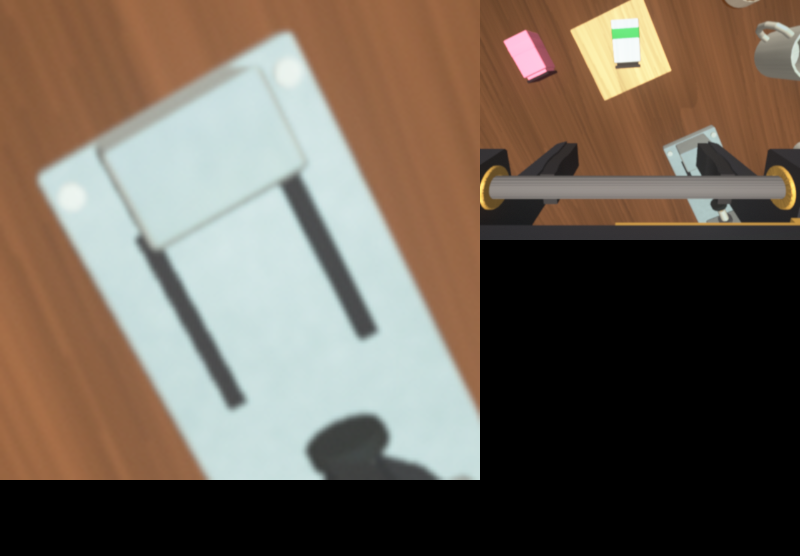

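The left crop (scale 3, offset 240,75) shows the anvil top's front edge from (155,250) to (305,162), the rail ends at (235,407) and (367,335), and the plate corners at (38,180) and (292,30). On the right, the tin is at (626,42) on the mat, almost square to the tool, with its lid at the bottom.

Run:
```python
from h import *
W={n:np.load(n+".npy",allow_pickle=True).item() for n in("w1","w2","w3","top","side")}
w=W["w2"];g=w["img"].max(2);m=np.zeros(g.shape,np.uint8);m[130:212,280:370]=(g[130:212,280:370]<115)
cs,_=cv2.findContours(m,0,1);cl=[]
for c in cs:
    if cv2.contourArea(c)<60:continue
    vx,vy,x,y=cv2.fitLine(c,2,0,.01,.01).ravel();t=(c[:,0]-[x,y])@[vx,vy]
    e=[onplane(w,x+vx*k,y+vy*k,.026) for k in(t.min(),t.max())];print("rail",[q.round(4) for q in e],(e[1]-e[0])[:2]@(1,0),np.arctan2(*(e[1]-e[0])[1::-1]),np.linalg.norm(e[1]-e[0]))
P=lambda u,v,z:onplane(w,240+u/3,75+v/3,z)
a,b=P(155,250,.07),P(305,162,.07);print("anvil",a,b,np.linalg.norm(a-b),np.arctan2(*(a-b)[1::-1])+np.pi/2)
a,b=P(38,180,.02),P(292,30,.02);print("plate",a,b,np.linalg.norm(a-b),np.arctan2(*(a-b)[1::-1])+np.pi/2)
# pad height check w1/w2 later; tin
def tinmask(w,roi):
    h=cv2.cvtColor(w["img"],cv2.COLOR_RGB2HSV);x0,y0,x1,y1=roi;m=(((h[...,1]<45)&(h[...,2]>150))|((h[...,0]>45)&(h[...,0]<85)&(h[...,1]>90))).astype(np.uint8)
    k=np.zeros_like(m);k[y0:y1,x0:x1]=m[y0:y1,x0:x1];cs,_=cv2.findContours(k,0,1);return max(cs,key=cv2.contourArea)
s=W["w3"];c=tinmask(s,(195,15,275,120));r=cv2.minAreaRect(c);bp=cv2.boxPoints(r);print("tin",r)
q=[onplane(s,*p,.052) for p in bp];print([x.round(4) for x in q],[np.linalg.norm(q[i]-q[i-1]).round(4) for i in range(4)],np.mean(q,0))
def green(w,roi):
    h=cv2.cvtColor(w["img"],cv2.COLOR_RGB2HSV);m=cv2.inRange(h,np.array((45,90,60)),np.array((85,255,255)));x0,y0,x1,y1=roi;k=np.zeros_like(m);k[y0:y1,x0:x1]=m[y0:y1,x0:x1];v,u=np.nonzero(k);return u.mean(),v.mean(),len(u)
gs=green(s,(195,15,275,120));gt=green(W["top"],(140,195,195,250));print(gs,gt,tri([ray(s,*gs[:2]),ray(W["top"],*gt[:2])]))
```

```text
rail [array([0.5058, 0.059 , 0.026 ]), array([ 0.5146, -0.0179,  0.026 ])] 0.00881462394005783 -1.4567162291022406 0.0774348243219308
rail [array([0.5645, 0.0568, 0.026 ]), array([ 0.5715, -0.0121,  0.026 ])] 0.0070356969362046495 -1.468963217736475 0.06921002154978526
anvil [0.50643277 0.06099176 0.07      ] [0.56328959 0.06787293 0.07      ] 0.05727170762167356 -1.4503557436658716
plate [0.47788797 0.09429803 0.02      ] [0.58587051 0.10599259 0.02      ] 0.10861395003398408 -1.4629162298528278
tin ((232.8560333251953, 64.69650268554688), (70.11319732666016, 44.16382598876953), 86.42366790771484)
[array([0.4671, 0.3462, 0.052 ]), array([0.5086, 0.334 , 0.052 ]), array([0.4906, 0.2702, 0.052 ]), array([0.4469, 0.2829, 0.052 ])] [np.float64(0.0664), np.float64(0.0433), np.float64(0.0663), np.float64(0.0455)] [0.478284   0.30831088 0.052     ]
(np.float64(232.36420722135009), np.float64(52.60596546310832), 637) (np.float64(156.35616438356163), np.float64(214.08219178082192), 73) [0.48128122 0.32279999 0.0396938 ]
```

Run:
```python
from h import *
rows([.478,.308,.16],1.281,5)
```

```text
[{"x": 2.04, "y": -0.41, "z": 2.39, "rz": -0.012}, {"x": 2.04, "y": -0.39, "z": 2.39, "rz": -0.012}, {"x": 2.04, "y": -0.36, "z": 2.39, "rz": -0.012}, {"x": 2.05, "y": -0.34, "z": 2.39, "rz": -0.012}, {"x": 2.05, "y": -0.32, "z": 2.39, "rz": -0.012}]
```

Request:
{"fn": "send_rows", "kwargs": {"motion": [{"x": 1.2, "y": -0.4, "z": 2.0, "rx": 0, "ry": 0, "rz": -0.015, "jaw": 8.8}, {"x": 1.2, "y": -0.4, "z": 2.0, "rx": 0, "ry": 0, "rz": -0.015, "jaw": 8.8}, {"x": 1.2, "y": -0.4, "z": 2.0, "rx": 0, "ry": 0, "rz": -0.015, "jaw": 8.8}, {"x": 1.2, "y": -0.4, "z": 2.0, "rx": 0, "ry": 0, "rz": -0.015, "jaw": 8.8}, {"x": 0, "y": 0, "z": 0, "rx": 0, "ry": 0, "rz": 0, "jaw": 8.8}]}}

```text
clock: 3.85
tool_pos: [0.462, 0.2532, 0.1976]
eef_rot: [0.802, 0.598, -0.002, 0.0]
contact_force: [-0.1, -0.0, 0.7]
opening: 0.997
finger_force: 0.0
```

```bash
cat > tin.py <<'E'
from h import *
s=snapshot("wrist");np.save("w4.npy",s,allow_pickle=True);st=get_state();print(st["clock"],st["tool_pos"],yawof(st))
u0,v0=map(int,proj(s,[.478,.308,.045]))
def quad(w,roi):
    h=cv2.cvtColor(w["img"],cv2.COLOR_RGB2HSV);x0,y0,x1,y1=roi;m=(((h[...,1]<45)&(h[...,2]>150))|((h[...,0]>45)&(h[...,0]<85)&(h[...,1]>90))).astype(np.uint8)
    k=np.zeros_like(m);k[y0:y1,x0:x1]=m[y0:y1,x0:x1];cs,_=cv2.findContours(k,0,1);r=cv2.minAreaRect(max(cs,key=cv2.contourArea));return r,cv2.boxPoints(r)
r,bp=quad(s,(max(u0-75,0),max(v0-95,0),u0+75,min(v0+95,282)));print("tin",(u0,v0),r)
for z in(.052,):
    q=[onplane(s,*p,z) for p in bp];print([x.round(4) for x in q],[np.linalg.norm(q[i]-q[i-1]).round(4) for i in range(4)],np.mean(q,0))
w3=np.load("w3.npy",allow_pickle=True).item();r3,b3=quad(w3,(195,15,275,120))
# match corners by nearest plane point
for p in bp:
    d=[np.linalg.norm(onplane(s,*p,.052)-onplane(w3,*k,.052)) for k in b3];k=b3[int(np.argmin(d))];print(tri([ray(s,*p),ray(w3,*k)]).round(4))
E
python3 tin.py
```

```text
3.9 [0.46271012 0.25273674 0.19880995] 1.2797051211805492
tin (251, 109) ((251.49996948242188, 106.99998474121094), (83.99998474121094, 54.99999237060547), 90.0)
[array([0.4672, 0.3464, 0.052 ]), array([0.508 , 0.3342, 0.052 ]), array([0.4907, 0.2714, 0.052 ]), array([0.4472, 0.2843, 0.052 ])] [np.float64(0.0653), np.float64(0.0426), np.float64(0.0652), np.float64(0.0453)] [0.47826355 0.30907701 0.052     ]
[0.467  0.3467 0.0498]
[0.5086 0.3345 0.0483]
[0.4908 0.2702 0.045 ]
[0.446  0.2832 0.0428]
```

Request:
{"fn": "send_rows", "kwargs": {"motion": [{"x": 2.0, "y": -0.05, "z": 2.0, "rx": 0, "ry": 0, "rz": 0, "jaw": 8.8}, {"x": 2.0, "y": -0.05, "z": 3.0, "rx": 0, "ry": 0, "rz": 0, "jaw": 8.8}, {"x": 1.8, "y": 0, "z": 3.5, "rx": 0, "ry": 0, "rz": 0, "jaw": 8.8}, {"x": 0, "y": 0, "z": 3.5, "rx": 0, "ry": 0, "rz": 0, "jaw": 8.8}, {"x": 0, "y": 0, "z": 2.5, "rx": 0, "ry": 0, "rz": 0, "jaw": 8.8}]}}

```text
clock: 4.4
tool_pos: [0.4794, 0.3089, 0.0539]
eef_rot: [0.802, 0.597, -0.0, 0.001]
contact_force: [0.2, -0.7, 0.5]
opening: 1.0
finger_force: 0.0
```

Request:
{"fn": "send_rows", "kwargs": {"motion": [{"x": 0, "y": 0, "z": 1.5, "rx": 0, "ry": 0, "rz": 0, "jaw": 8.8}, {"x": 0, "y": 0, "z": 0.8, "rx": 0, "ry": 0, "rz": 0, "jaw": 8.8}, {"x": 0, "y": 0, "z": 0, "rx": 0, "ry": 0, "rz": 0, "jaw": 8.8}, {"x": 0, "y": 0, "z": 0, "rx": 0, "ry": 0, "rz": 0, "jaw": 6}, {"x": 0, "y": 0, "z": 0, "rx": 0, "ry": 0, "rz": 0, "jaw": 4}], "grip_force": 20}}

```text
clock: 4.9
tool_pos: [0.4791, 0.3111, 0.033]
eef_rot: [0.802, 0.598, 0.001, 0.0]
contact_force: [0.0, -0.6, -0.8]
opening: 0.841
finger_force: 0.0
```

Request:
{"fn": "send_rows", "kwargs": {"motion": [{"x": 0, "y": 0, "z": 0, "rx": 0, "ry": 0, "rz": 0, "jaw": 3.5}, {"x": 0, "y": 0, "z": 0, "rx": 0, "ry": 0, "rz": 0, "jaw": 3}, {"x": 0, "y": 0, "z": 0, "rx": 0, "ry": 0, "rz": 0, "jaw": 3}, {"x": 0, "y": 0, "z": 0, "rx": 0, "ry": 0, "rz": 0, "jaw": 3}, {"x": 0, "y": 0, "z": 0, "rx": 0, "ry": 0, "rz": 0, "jaw": 3}]}}

```text
clock: 5.4
tool_pos: [0.4785, 0.3108, 0.0319]
eef_rot: [0.802, 0.598, 0.0, 0.0]
contact_force: [0.1, -0.3, 1.8]
opening: 0.498
finger_force: 20.0
```

Request:
{"fn": "send_rows", "kwargs": {"motion": [{"x": 0, "y": 0, "z": -1.0, "rx": 0, "ry": 0, "rz": 0, "jaw": 3}, {"x": 0, "y": 0, "z": -2.5, "rx": 0, "ry": 0, "rz": 0, "jaw": 3}, {"x": 0, "y": 0, "z": -3.5, "rx": 0, "ry": 0, "rz": 0, "jaw": 3}, {"x": 0, "y": 0, "z": -3.5, "rx": 0, "ry": 0, "rz": 0, "jaw": 3}, {"x": 0, "y": 0, "z": -2.5, "rx": 0, "ry": 0, "rz": 0, "jaw": 3}], "grip_force": 25}}

```text
clock: 5.9
tool_pos: [0.4782, 0.3109, 0.164]
eef_rot: [0.801, 0.598, 0.001, -0.0]
contact_force: [0.7, -0.2, -2.9]
opening: 0.498
finger_force: 25.0
```

Run:
```python
from h import *
st=get_state();print(st["tool_pos"],yawof(st),st["opening"],st["contact_force"])
rows([.5389,.0288,.16],1.6816,10)
# crank axis from w1: hub disc
w=np.load("w1.npy",allow_pickle=True).item()
print("expected axis px",proj(w,[.5571,-.1354,.118]),"hub at 277,117 ->",onplane(w,277,117,.118))
h=cv2.cvtColor(w["img"],cv2.COLOR_RGB2HSV);m=(((h[...,0]<6)|(h[...,0]>174))&(h[...,1]>150)&(h[...,2]>60)).astype(np.uint8);m[:,340:]=0;v,u=np.nonzero(m);print("red",u.min(),u.max(),v.min(),v.max(),u.mean(),v.mean())
```

```text
[0.47819214 0.31093153 0.16401869] 1.282035519959956 0.49825707247508544 [ 0.72561598 -0.15791416 -2.94285517]
[{"x": -2.53, "y": 1.39, "z": 0.04, "rz": -0.04}, {"x": -2.58, "y": 1.28, "z": 0.04, "rz": -0.04}, {"x": -2.63, "y": 1.18, "z": 0.04, "rz": -0.04}, {"x": -2.68, "y": 1.07, "z": 0.04, "rz": -0.04}, {"x": -2.72, "y": 0.96, "z": 0.04, "rz": -0.04}]
[{"x": -2.76, "y": 0.86, "z": 0.04, "rz": -0.04}, {"x": -2.79, "y": 0.74, "z": 0.04, "rz": -0.04}, {"x": -2.82, "y": 0.63, "z": 0.04, "rz": -0.04}, {"x": -2.84, "y": 0.52, "z": 0.04, "rz": -0.04}, {"x": -2.86, "y": 0.41, "z": 0.04, "rz": -0.04}]
expected axis px (np.float64(279.724087327977), np.float64(117.3250820244959)) hub at 277,117 -> [ 0.55573457 -0.13349993  0.118     ]
red 280 307 171 192 291.1875 178.8125
```

Request:
{"fn": "send_rows", "kwargs": {"motion": [{"x": -2.5, "y": 1.4, "z": 0, "rx": 0, "ry": 0, "rz": -0.04, "jaw": 3}, {"x": -2.6, "y": 1.3, "z": 0, "rx": 0, "ry": 0, "rz": -0.04, "jaw": 3}, {"x": -2.6, "y": 1.2, "z": 0, "rx": 0, "ry": 0, "rz": -0.04, "jaw": 3}, {"x": -2.7, "y": 1.1, "z": 0, "rx": 0, "ry": 0, "rz": -0.04, "jaw": 3}, {"x": -2.7, "y": 1.0, "z": 0, "rx": 0, "ry": 0, "rz": -0.04, "jaw": 3}]}}

```text
clock: 6.4
tool_pos: [0.5094, 0.1685, 0.1619]
eef_rot: [0.737, 0.676, -0.001, 0.0]
contact_force: [1.7, 0.4, -2.9]
opening: 0.497
finger_force: 25.0
```

Request:
{"fn": "send_rows", "kwargs": {"motion": [{"x": -2.8, "y": 0.8, "z": 0, "rx": 0, "ry": 0, "rz": -0.04, "jaw": 3}, {"x": -2.8, "y": 0.7, "z": 0, "rx": 0, "ry": 0, "rz": -0.04, "jaw": 3}, {"x": -2.8, "y": 0.6, "z": 0, "rx": 0, "ry": 0, "rz": -0.04, "jaw": 3}, {"x": -2.8, "y": 0.5, "z": 0, "rx": 0, "ry": 0, "rz": -0.04, "jaw": 3}, {"x": -2.6, "y": 0.4, "z": 0, "rx": 0, "ry": 0, "rz": -0.04, "jaw": 3}]}}

```text
clock: 6.9
tool_pos: [0.5379, 0.0297, 0.1618]
eef_rot: [0.666, 0.746, -0.001, -0.0]
contact_force: [0.7, 0.2, -2.4]
opening: 0.498
finger_force: 25.0
```

Request:
{"fn": "send_rows", "kwargs": {"motion": [{"x": 0, "y": 0, "z": 2.0, "rx": 0, "ry": 0, "rz": 0, "jaw": 3}, {"x": 0, "y": 0, "z": 0, "rx": 0, "ry": 0, "rz": 0, "jaw": 3}, {"x": 0, "y": 0, "z": 0, "rx": 0, "ry": 0, "rz": 0, "jaw": 3}, {"x": 0, "y": 0, "z": 0, "rx": 0, "ry": 0, "rz": 0, "jaw": 3}, {"x": 0, "y": 0, "z": 0, "rx": 0, "ry": 0, "rz": 0, "jaw": 3}]}}

```text
clock: 7.4
tool_pos: [0.5386, 0.0325, 0.1425]
eef_rot: [0.666, 0.746, 0.001, 0.0]
contact_force: [0.3, 0.0, -3.0]
opening: 0.493
finger_force: 25.0
```

Run:
```python
from h import *
st=get_state();print(st["tool_pos"],yawof(st),st["contact_force"])
w=snapshot("wrist");t=snapshot("side");np.save("w5.npy",w,allow_pickle=True);np.save("s5.npy",t,allow_pickle=True)
u,v=map(int,proj(t,[.539,.029,.08]));print(u,v)
save(np.vstack([cv2.resize(w["img"],(400,300)),cv2.resize(t["img"][v-45:v+45,u-60:u+60],(400,300),interpolation=cv2.INTER_CUBIC)]),"w5")
```

```text
[0.53860164 0.0325306  0.14245376] 1.683203619867823 [ 0.27679664  0.01685949 -3.0126932 ]
258 202
```

View pics/w5.png

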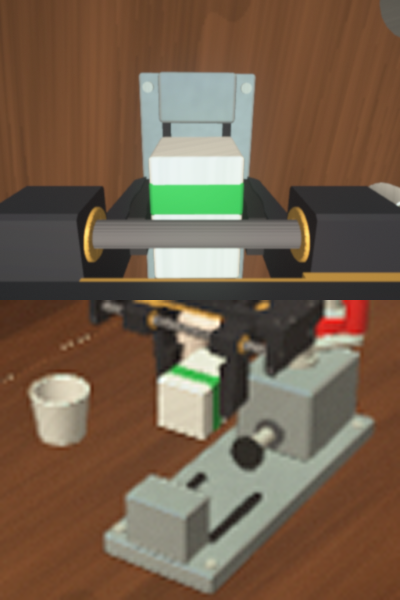

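The wrist view shows the tin square with the rails and laterally centred: tin 150–243, rails at 167 and 226, anvil 160–236, all centred near 197. The side crop shows the tin above the cradle with its lid towards the ram. I now check lengthways.

Run:
```python
from h import *
w=np.load("w5.npy",allow_pickle=True).item();g=cv2.cvtColor(w["img"],cv2.COLOR_RGB2GRAY).astype(float)
pr=g[80:290,235:268].mean(1);d=np.diff(pr)
print([(80+i,round(d[i],1)) for i in range(len(d)) if abs(d[i])>4])
ax=np.array([.1106,-.9939,0]);o=np.array([.5389,.0286,.02])
L=lambda v,z:(onplane(w,251,v,z)-o)@ax
for v,z in((152,.07),(154,.07),(156,.07),(158,.07)):print(v,z,L(v,z))
tb=get_state()["tool_pos"][2]-.0239
for v in(174,176,178,180,200,202,204): print(v,"bot",L(v,tb),"top",L(v,tb+.044))
lat=np.array([ax[1],-ax[0],0])
for v,z,lo,hi in((125,.07,180,330),(110,.02,150,350)):
    r=np.abs(np.diff(g[v-4:v+4].mean(0)));e=sorted(np.argsort(r[lo:hi])[-6:]+lo);print(v,[(k,round(float((onplane(w,k+.5,v,z)-o)@lat),4)) for k in e])
```

```text
[(90, np.float64(10.1)), (91, np.float64(24.6)), (92, np.float64(28.2)), (93, np.float64(16.5)), (94, np.float64(4.5)), (153, np.float64(-9.3)), (154, np.float64(-14.5)), (155, np.float64(-12.7)), (156, np.float64(8.0)), (157, np.float64(24.9)), (158, np.float64(12.0)), (198, np.float64(6.8)), (199, np.float64(13.7)), (200, np.float64(11.5)), (201, np.float64(6.4)), (234, np.float64(-7.3)), (235, np.float64(-23.6)), (236, np.float64(-27.3)), (237, np.float64(-13.6)), (272, np.float64(10.5)), (273, np.float64(29.6)), (274, np.float64(30.4)), (275, np.float64(8.7)), (279, np.float64(-16.9)), (280, np.float64(-55.5)), (281, np.float64(-48.8)), (282, np.float64(-10.5)), (283, np.float64(7.2)), (284, np.float64(9.5)), (286, np.float64(-4.6)), (288, np.float64(7.0))]
152 0.07 -0.03868653751134251
154 0.07 -0.03745659132509126
156 0.07 -0.03622288300219338
158 0.07 -0.03498539525487811
174 bot -0.03544213685991315 top -0.044994405703798056
176 bot -0.03446645957703069 top -0.04428870976235719
178 bot -0.03348774684424129 top -0.04358081831558137
180 bot -0.032505984473998314 top -0.042870721101784415
200 bot -0.02251744523349223 top -0.0356461277586625
202 bot -0.021501174643522407 top -0.03491107115405587
204 bot -0.02048167705569143 top -0.03417368049972439
125 [(np.int64(201), 0.03), (np.int64(202), 0.0294), (np.int64(301), -0.0299), (np.int64(323), -0.043), (np.int64(324), -0.0436), (np.int64(325), -0.0442)]
110 [(np.int64(177), 0.0544), (np.int64(178), 0.0537), (np.int64(179), 0.0529), (np.int64(324), -0.0536), (np.int64(325), -0.0544), (np.int64(326), -0.0551)]
```

Request:
{"fn": "send_rows", "kwargs": {"motion": [{"x": -0.4, "y": 0, "z": 1.5, "rx": 0, "ry": 0, "rz": 0, "jaw": 3}, {"x": 0, "y": 0, "z": 2.5, "rx": 0, "ry": 0, "rz": 0, "jaw": 3}, {"x": 0, "y": 0, "z": 2.5, "rx": 0, "ry": 0, "rz": 0, "jaw": 3}, {"x": 0, "y": 0, "z": 1.5, "rx": 0, "ry": 0, "rz": 0, "jaw": 3}, {"x": 0, "y": 0, "z": 1.0, "rx": 0, "ry": 0, "rz": 0, "jaw": 3}]}}

```text
clock: 8.0
tool_pos: [0.5386, 0.0279, 0.0508]
eef_rot: [0.667, 0.745, -0.0, -0.0]
contact_force: [-0.2, 0.3, -3.1]
opening: 0.496
finger_force: 25.0
```

Request:
{"fn": "send_rows", "kwargs": {"motion": [{"x": 0, "y": 0, "z": 0.5, "rx": 0, "ry": 0, "rz": 0, "jaw": 3}, {"x": 0, "y": 0, "z": 0.2, "rx": 0, "ry": 0, "rz": 0, "jaw": 3}, {"x": 0, "y": 0, "z": 0.1, "rx": 0, "ry": 0, "rz": 0, "jaw": 3}, {"x": 0, "y": 0, "z": 0, "rx": 0, "ry": 0, "rz": 0, "jaw": 3}, {"x": 0, "y": 0, "z": 0, "rx": 0, "ry": 0, "rz": 0, "jaw": 3}]}}

```text
clock: 8.5
tool_pos: [0.5392, 0.0275, 0.0442]
eef_rot: [0.667, 0.745, 0.0, 0.0]
contact_force: [-0.2, 0.1, -2.3]
opening: 0.491
finger_force: 25.0
```

Request:
{"fn": "send_rows", "kwargs": {"motion": [{"x": 0, "y": 0, "z": 0.05, "rx": 0, "ry": 0, "rz": 0, "jaw": 3}, {"x": 0, "y": 0, "z": 0, "rx": 0, "ry": 0, "rz": 0, "jaw": 4.6}, {"x": 0, "y": 0, "z": 0, "rx": 0, "ry": 0, "rz": 0, "jaw": 6}, {"x": 0, "y": 0, "z": 0, "rx": 0, "ry": 0, "rz": 0, "jaw": 8}, {"x": 0, "y": 0, "z": 0, "rx": 0, "ry": 0, "rz": 0, "jaw": 8}]}}

```text
clock: 9.0
tool_pos: [0.5389, 0.0276, 0.0433]
eef_rot: [0.667, 0.745, 0.0, 0.0]
contact_force: [0.3, 0.0, 0.6]
opening: 0.768
finger_force: 0.0
```

Request:
{"fn": "send_rows", "kwargs": {"motion": [{"x": 0, "y": 0, "z": 0, "rx": 0, "ry": 0, "rz": 0, "jaw": 8}, {"x": 0, "y": 0, "z": -2, "rx": 0, "ry": 0, "rz": 0, "jaw": 8}, {"x": 0, "y": 0, "z": -4, "rx": 0, "ry": 0, "rz": 0, "jaw": 8}, {"x": 0, "y": 0, "z": -5, "rx": 0, "ry": 0, "rz": 0, "jaw": 8}, {"x": 0, "y": 0, "z": -5, "rx": 0, "ry": 0, "rz": 0, "jaw": 8}]}}

```text
clock: 9.5
tool_pos: [0.5381, 0.0275, 0.2046]
eef_rot: [0.667, 0.745, -0.001, -0.001]
contact_force: [1.5, -0.4, 0.5]
opening: 0.909
finger_force: 0.0
```

Request:
{"fn": "send_rows", "kwargs": {"motion": [{"x": 0, "y": 0, "z": -5, "rx": 0, "ry": 0, "rz": 0, "jaw": 8}, {"x": -2, "y": 0, "z": -2, "rx": 0, "ry": 0, "rz": 0, "jaw": 8}, {"x": -2, "y": 0, "z": 0, "rx": 0, "ry": 0, "rz": 0, "jaw": 8}, {"x": 0, "y": 0, "z": 0, "rx": 0, "ry": 0, "rz": 0, "jaw": 8}, {"x": 0, "y": 0, "z": 0, "rx": 0, "ry": 0, "rz": 0, "jaw": 8}]}}

```text
clock: 10.0
tool_pos: [0.5427, -0.012, 0.2727]
eef_rot: [0.667, 0.745, -0.0, -0.001]
contact_force: [-0.7, 1.0, 0.6]
opening: 0.908
finger_force: 0.0
```

Run:
```python
from h import *
st=get_state();print(st["tool_pos"],yawof(st),st["q"])
w=snapshot("wrist");t=snapshot("side");np.save("w6.npy",w,allow_pickle=True);np.save("s6.npy",t,allow_pickle=True)
u,v=map(int,proj(t,[.539,.029,.05]))
save(np.vstack([cv2.resize(w["img"],(400,300)),cv2.resize(t["img"][v-45:v+45,u-60:u+60],(400,300),interpolation=cv2.INTER_CUBIC)]),"w6")
```

```text
[ 0.54266638 -0.01196715  0.27273853] 1.6811789231284637 [ 0.32864598  0.61182371 -0.64938857  1.77202334  0.45349155  0.91323017
 -0.40694866]
```

View pics/w6.png

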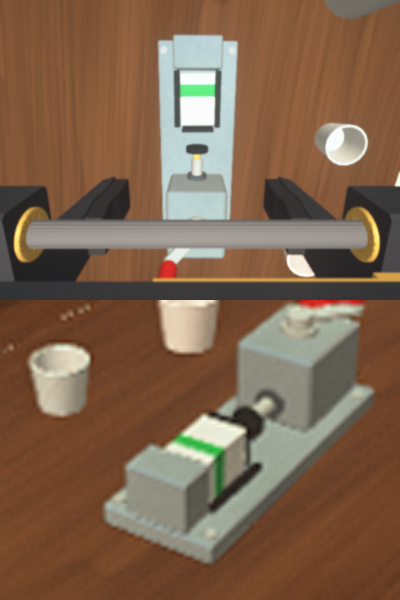

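The tin lies between the rails with its lid towards the ram pad, at (197,128) in the upper part. The red sleeve is at (168,270), below-left.

Run:
```python
from h import *
w=np.load("w1.npy",allow_pickle=True).item();t=np.load("top.npy",allow_pickle=True).item()
print(onplane(w,291,179,.14),tri([ray(w,291.2,178.8),ray(t,343.4,216.5)]))
rows([.487,-.25,.28],1.2,10)
```

```text
[ 0.52685993 -0.17459533  0.14      ] [ 0.52399928 -0.18463313  0.10392566]
[{"x": -2.31, "y": -0.82, "z": -0.07, "rz": 0.048}, {"x": -2.35, "y": -0.71, "z": -0.07, "rz": 0.048}, {"x": -2.38, "y": -0.59, "z": -0.07, "rz": 0.048}, {"x": -2.41, "y": -0.48, "z": -0.07, "rz": 0.048}, {"x": -2.43, "y": -0.36, "z": -0.07, "rz": 0.048}]
[{"x": -2.44, "y": -0.24, "z": -0.07, "rz": 0.048}, {"x": -2.45, "y": -0.13, "z": -0.07, "rz": 0.048}, {"x": -2.46, "y": -0.01, "z": -0.07, "rz": 0.048}, {"x": -2.45, "y": 0.11, "z": -0.07, "rz": 0.048}, {"x": -2.45, "y": 0.23, "z": -0.07, "rz": 0.048}]
```

Request:
{"fn": "send_rows", "kwargs": {"motion": [{"x": -2.3, "y": -0.8, "z": -0.1, "rx": 0, "ry": 0, "rz": 0.048, "jaw": 8}, {"x": -2.3, "y": -0.7, "z": -0.1, "rx": 0, "ry": 0, "rz": 0.048, "jaw": 8}, {"x": -2.4, "y": -0.6, "z": -0.1, "rx": 0, "ry": 0, "rz": 0.048, "jaw": 8}, {"x": -2.4, "y": -0.5, "z": -0.1, "rx": 0, "ry": 0, "rz": 0.048, "jaw": 8}, {"x": -2.4, "y": -0.4, "z": -0.1, "rx": 0, "ry": 0, "rz": 0.048, "jaw": 8}]}}

```text
clock: 10.6
tool_pos: [0.5146, -0.1301, 0.2777]
eef_rot: [0.751, 0.66, -0.0, -0.001]
contact_force: [-0.1, -0.0, -0.3]
opening: 0.911
finger_force: 0.0
```

Request:
{"fn": "send_rows", "kwargs": {"motion": [{"x": -2.4, "y": -0.2, "z": -0.1, "rx": 0, "ry": 0, "rz": 0.048, "jaw": 8}, {"x": -2.4, "y": -0.1, "z": 0, "rx": 0, "ry": 0, "rz": 0.048, "jaw": 8}, {"x": -2.5, "y": 0, "z": 0, "rx": 0, "ry": 0, "rz": 0.048, "jaw": 8}, {"x": -2.4, "y": 0.1, "z": 0, "rx": 0, "ry": 0, "rz": 0.048, "jaw": 8}, {"x": -2.4, "y": 0.2, "z": 0, "rx": 0, "ry": 0, "rz": 0.048, "jaw": 8}]}}

```text
clock: 11.1
tool_pos: [0.4879, -0.2482, 0.2786]
eef_rot: [0.825, 0.566, 0.0, -0.001]
contact_force: [-0.2, 0.0, 0.5]
opening: 0.91
finger_force: 0.0
```

Request:
{"fn": "send_rows", "kwargs": {"motion": [{"x": 0, "y": 0, "z": 0, "rx": 0, "ry": 0, "rz": 0, "jaw": 6}, {"x": 0, "y": 0, "z": 0, "rx": 0, "ry": 0, "rz": 0, "jaw": 6}, {"x": 0, "y": 0, "z": 0, "rx": 0, "ry": 0, "rz": 0, "jaw": 6}, {"x": 0, "y": 0, "z": 0, "rx": 0, "ry": 0, "rz": 0, "jaw": 6}, {"x": 0, "y": 0, "z": 0, "rx": 0, "ry": 0, "rz": 0, "jaw": 6}]}}

```text
clock: 11.6
tool_pos: [0.4883, -0.2478, 0.2793]
eef_rot: [0.824, 0.566, 0.0, -0.0]
contact_force: [-0.3, 0.3, 0.3]
opening: 0.682
finger_force: 0.0
```

Run:
```python
from h import *
st=get_state();print(st["tool_pos"],yawof(st),st["q"])
w=snapshot("wrist");np.save("w7.npy",w,allow_pickle=True)
s=w["img"][:290];h=cv2.cvtColor(w["img"],cv2.COLOR_RGB2HSV);m=(((h[...,0]<8)|(h[...,0]>172))&(h[...,1]>150)&(h[...,2]>60)).astype(np.uint8);m[285:]=0
cs,_=cv2.findContours(m,0,1)
for c in cs:
    if cv2.contourArea(c)>30:print(cv2.boundingRect(c),cv2.minAreaRect(c))
for z in(.117,.165):print(proj(w,[.521,-.176,z]))
print(proj(w,[.5571,-.1354,.118]))
u,v=map(int,proj(w,[.521,-.176,.14]));u=min(max(u,110),400);v=min(max(v,80),210)
save(np.hstack([cv2.resize(s,(400,227)).repeat(1,0),np.zeros((227,400,3),np.uint8)]) if 0 else cv2.resize(w["img"][v-80:v+80,u-100:u+100],(800,600)[:2] if 0 else (750,600),interpolation=cv2.INTER_CUBIC),"w7");print("crop off",u-100,v-80,3.75)
```

```text
[ 0.48829748 -0.24781921  0.27928217] 1.2038986368597788 [ 0.71100139  0.58736157 -0.53536443  1.7542103   0.3683032   0.90124165
 -0.34956461]
(453, 208, 10, 14) ((457.0082092285156, 214.09014892578125), (4.481290817260742, 15.748537063598633), 39.80556869506836)
(392, 164, 74, 68) ((426.468994140625, 194.7918701171875), (66.93333435058594, 68.15355682373047), 36.52885437011719)
(np.float64(257.2727583833512), np.float64(83.08793678802759))
(np.float64(258.4265664078615), np.float64(79.95840221328896))
(np.float64(281.79236797444435), np.float64(15.681916138674097))
crop off 157 1 3.75
```

View pics/w7.png

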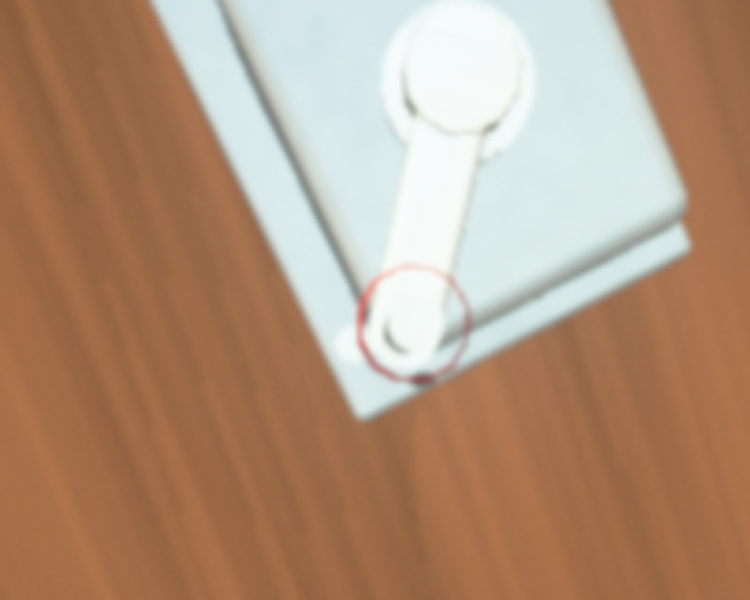

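The crop looks almost straight down the sleeve. The red ring is centred at (414,322), 110 px wide, which matches 22 mm at z≈0.165. The hub disc is at (464,65).

Run:
```python
from h import *
w=np.load("w7.npy",allow_pickle=True).item();w1=np.load("w1.npy",allow_pickle=True).item();w6=np.load("w6.npy",allow_pickle=True).item()
h=cv2.cvtColor(w["img"],cv2.COLOR_RGB2HSV).astype(int);rgb=w["img"].astype(int)
m=((rgb[...,0]-rgb[...,1]>60)&(abs(rgb[...,1]-rgb[...,2])<22)).astype(np.uint8);k=np.zeros_like(m);k[65:110,245:290]=m[65:110,245:290]
v,u=np.nonzero(k)
for it in range(6):
    A=np.c_[2*u,2*v,np.ones(len(u))];s=np.linalg.lstsq(A,u**2+v**2,rcond=None)[0];r=np.sqrt(s[2]+s[0]**2+s[1]**2);e=abs(np.hypot(u-s[0],v-s[1])-r);q=e<max(1.5,np.percentile(e,90));u,v=u[q],v[q]
print(len(u),s[:2],r)
for c in(s[:2],(267.4,86.9)):
    P=onplane(w,*c,.165);d=P-[.5571,-.1354,.165];print(P,np.hypot(*d[:2]),"a",-1.46-np.arctan2(d[1],d[0]), "diam",2*r*np.linalg.norm(P-np.array(w["extrinsics"])[:3,3])/K(w)[0])
print("hub",[onplane(w,280.7,18.3,z) for z in(.113,.122)])
# w1: pin top ~ (300,196), red ring centre
print("w1 ring px exp",proj(w1,onplane(w,*s[:2],.165)),proj(w1,onplane(w,*s[:2],.12)))
```

```text
13 [266.30903773  86.25088886] 13.766628983947136
[ 0.52466323 -0.1818965   0.165     ] 0.056692757742802524 a 0.719921374841856 diam 0.020145706463963117
[ 0.52522447 -0.18257751  0.165     ] 0.05693651655652802 a 0.7049931296931518 diam 0.02014720760082299
hub [array([ 0.55639637, -0.13603408,  0.113     ]), array([ 0.55506358, -0.13753491,  0.122     ])]
w1 ring px exp (np.float64(299.5795485006506), np.float64(194.84456636810577)) (np.float64(293.85524889694597), np.float64(178.60457527606482))
```

Request:
{"fn": "send_rows", "kwargs": {"motion": [{"x": 2.0, "y": 0.3, "z": 1.0, "rx": 0, "ry": 0, "rz": 0, "jaw": 5.5}, {"x": 2.7, "y": 0.4, "z": 2.0, "rx": 0, "ry": 0, "rz": 0, "jaw": 5.5}, {"x": 2.7, "y": 0.4, "z": 2.0, "rx": 0, "ry": 0, "rz": 0, "jaw": 5.5}, {"x": 0, "y": 0, "z": 2.0, "rx": 0, "ry": 0, "rz": 0, "jaw": 5.5}, {"x": 0, "y": 0, "z": 0, "rx": 0, "ry": 0, "rz": 0, "jaw": 5.5}]}}

```text
clock: 12.15
tool_pos: [0.5236, -0.1825, 0.2071]
eef_rot: [0.824, 0.566, -0.002, -0.002]
contact_force: [-0.0, -0.5, 0.3]
opening: 0.622
finger_force: 0.0
```

Run:
```python
from h import *
st=get_state();print(st["tool_pos"],yawof(st),st["contact_force"]);rows([.525,-.182,.134],1.204,5)
```

```text
[ 0.52356536 -0.18251403  0.20710994] 1.2044568153331947 [-0.01499023 -0.5175787   0.284167  ]
[{"x": 0.02, "y": 0.02, "z": 1.46}, {"x": 0.02, "y": 0.02, "z": 1.46}, {"x": 0.02, "y": 0.02, "z": 1.46}, {"x": 0.02, "y": 0.02, "z": 1.46}, {"x": 0.02, "y": 0.02, "z": 1.46}]
```

Request:
{"fn": "send_rows", "kwargs": {"motion": [{"x": 0.1, "y": 0.1, "z": 2.0, "rx": 0, "ry": 0, "rz": 0, "jaw": 5}, {"x": 0, "y": 0, "z": 2.0, "rx": 0, "ry": 0, "rz": 0, "jaw": 5}, {"x": 0, "y": 0, "z": 2.0, "rx": 0, "ry": 0, "rz": 0, "jaw": 5}, {"x": 0, "y": 0, "z": 1.3, "rx": 0, "ry": 0, "rz": 0, "jaw": 5}, {"x": 0, "y": 0, "z": 0, "rx": 0, "ry": 0, "rz": 0, "jaw": 4}], "grip_force": 10}}

```text
clock: 12.65
tool_pos: [0.5253, -0.1839, 0.1354]
eef_rot: [0.825, 0.565, -0.001, -0.001]
contact_force: [0.3, -0.3, -0.1]
opening: 0.5
finger_force: 0.0
```

Request:
{"fn": "send_rows", "kwargs": {"motion": [{"x": 0, "y": 0, "z": 0, "rx": 0, "ry": 0, "rz": 0, "jaw": 3.2}, {"x": 0, "y": 0, "z": 0, "rx": 0, "ry": 0, "rz": 0, "jaw": 2.8}, {"x": 0, "y": 0, "z": 0, "rx": 0, "ry": 0, "rz": 0, "jaw": 2.5}, {"x": 0, "y": 0, "z": 0, "rx": 0, "ry": 0, "rz": 0, "jaw": 2.3}, {"x": 0, "y": 0, "z": 0, "rx": 0, "ry": 0, "rz": 0, "jaw": 2.1}]}}

```text
clock: 13.15
tool_pos: [0.526, -0.1834, 0.1366]
eef_rot: [0.825, 0.565, -0.0, 0.0]
contact_force: [-0.5, 0.9, 1.3]
opening: 0.243
finger_force: 0.5
```

Request:
{"fn": "send_rows", "kwargs": {"motion": [{"x": 0, "y": 0, "z": 0, "rx": 0, "ry": 0, "rz": 0, "jaw": 1.8}, {"x": 0, "y": 0, "z": 0, "rx": 0, "ry": 0, "rz": 0, "jaw": 1.5}, {"x": 0, "y": 0, "z": 0, "rx": 0, "ry": 0, "rz": 0, "jaw": 1}, {"x": 0, "y": 0, "z": 0, "rx": 0, "ry": 0, "rz": 0, "jaw": 1}, {"x": 0, "y": 0, "z": 0, "rx": 0, "ry": 0, "rz": 0, "jaw": 1}], "grip_force": 35}}

```text
clock: 13.65
tool_pos: [0.5263, -0.1835, 0.1365]
eef_rot: [0.825, 0.565, 0.0, 0.0]
contact_force: [-2.1, -0.8, 4.6]
opening: 0.226
finger_force: 35.0
```

```bash
cat > crank.py <<'E'
from h import *
import sys
C=np.array([.556,-.1365])
def go(a0,a1,n,r=.055,c=C):
    y=yawof(get_state());P=lambda a:c+r*np.array([np.cos(-1.46-a),np.sin(-1.46-a)]);o=[]
    for i in range(n):
        d=(P(a0+(a1-a0)*(i+1)/n)-P(a0+(a1-a0)*i/n))*100
        o.append((round(d[0]*np.cos(y)+d[1]*np.sin(y),2),round(d[0]*np.sin(y)-d[1]*np.cos(y),2)))
    for i in range(0,n,5):print(round(a0+(a1-a0)*i/n,2),o[i:i+5])
def info():
    st=get_state();p=st["tool_pos"][:2]-C;a=-1.46-np.arctan2(p[1],p[0]);e=np.array([np.cos(-1.46-a),np.sin(-1.46-a)]);t=np.array([e[1],-e[0]]);F=st["contact_force"]
    print("t",st["clock"],"pos",st["tool_pos"].round(4),"a",a%6.2832,"r",np.hypot(*p),"F",F.round(1),"radial",F[:2]@e,"resist",-F[:2]@t,"open",st["opening"],"ff",st["finger_force"],"yaw",yawof(st))
if __name__=="__main__":
    info()
    if len(sys.argv)>3: go(*map(float,sys.argv[1:3]),int(sys.argv[3]))
E
python3 crank.py .71 6.71 40
```

```text
t 13.65 pos [ 0.5263 -0.1835  0.1365] a 0.6745634138210455 r 0.0556447485360195 F [-2.1 -0.8  4.6] radial 1.7975531532751285 resist -1.3081148765575246 open 0.22643931187752891 ff 34.9975397111848 yaw 1.2017078041878464
0.71 [(np.float64(0.25), np.float64(-0.79)), (np.float64(0.36), np.float64(-0.74)), (np.float64(0.47), np.float64(-0.68)), (np.float64(0.56), np.float64(-0.6)), (np.float64(0.65), np.float64(-0.51))]
1.46 [(np.float64(0.72), np.float64(-0.41)), (np.float64(0.77), np.float64(-0.29)), (np.float64(0.81), np.float64(-0.18)), (np.float64(0.82), np.float64(-0.05)), (np.float64(0.82), np.float64(0.07))]
2.21 [(np.float64(0.8), np.float64(0.19)), (np.float64(0.76), np.float64(0.31)), (np.float64(0.71), np.float64(0.42)), (np.float64(0.64), np.float64(0.52)), (np.float64(0.55), np.float64(0.61))]
2.96 [(np.float64(0.46), np.float64(0.69)), (np.float64(0.35), np.float64(0.75)), (np.float64(0.23), np.float64(0.79)), (np.float64(0.11), np.float64(0.82)), (np.float64(-0.01), np.float64(0.82))]
3.71 [(np.float64(-0.13), np.float64(0.81)), (np.float64(-0.25), np.float64(0.78)), (np.float64(-0.37), np.float64(0.74)), (np.float64(-0.47), np.float64(0.67)), (np.float64(-0.57), np.float64(0.6))]
4.46 [(np.float64(-0.65), np.float64(0.5)), (np.float64(-0.72), np.float64(0.4)), (np.float64(-0.77), np.float64(0.29)), (np.float64(-0.81), np.float64(0.17)), (np.float64(-0.82), np.float64(0.05))]
5.21 [(np.float64(-0.82), np.float64(-0.08)), (np.float64(-0.8), np.float64(-0.2)), (np.float64(-0.76), np.float64(-0.32)), (np.float64(-0.71), np.float64(-0.43)), (np.float64(-0.63), np.float64(-0.53))]
5.96 [(np.float64(-0.55), np.float64(-0.62)), (np.float64(-0.45), np.float64(-0.69)), (np.float64(-0.34), np.float64(-0.75)), (np.float64(-0.23), np.float64(-0.79)), (np.float64(-0.11), np.float64(-0.82))]
```

Request:
{"fn": "send_rows", "kwargs": {"motion": [{"x": 0.25, "y": -0.79, "z": 0, "rx": 0, "ry": 0, "rz": 0, "jaw": 1}, {"x": 0.36, "y": -0.74, "z": 0, "rx": 0, "ry": 0, "rz": 0, "jaw": 1}, {"x": 0.47, "y": -0.68, "z": 0, "rx": 0, "ry": 0, "rz": 0, "jaw": 1}, {"x": 0.56, "y": -0.6, "z": 0, "rx": 0, "ry": 0, "rz": 0, "jaw": 1}, {"x": 0.65, "y": -0.51, "z": 0, "rx": 0, "ry": 0, "rz": 0, "jaw": 1}]}}

```text
clock: 14.15
tool_pos: [0.5021, -0.1501, 0.1364]
eef_rot: [0.825, 0.565, -0.001, 0.0]
contact_force: [-1.8, -2.0, 5.8]
opening: 0.229
finger_force: 35.0
```

```bash
python3 crank.py
```

```text
t 14.15 pos [ 0.5021 -0.1501  0.1364] a 1.4346595039207832 r 0.05556893811509457 F [-1.8 -2.   5.8] radial 2.246623202482679 resist 1.467190674117353 open 0.22879043847264358 ff 34.99817225849256 yaw 1.20129228439834
```

Request:
{"fn": "send_rows", "kwargs": {"motion": [{"x": 0.72, "y": -0.41, "z": 0, "rx": 0, "ry": 0, "rz": 0, "jaw": 1}, {"x": 0.77, "y": -0.29, "z": 0, "rx": 0, "ry": 0, "rz": 0, "jaw": 1}, {"x": 0.81, "y": -0.18, "z": 0, "rx": 0, "ry": 0, "rz": 0, "jaw": 1}, {"x": 0.82, "y": -0.05, "z": 0, "rx": 0, "ry": 0, "rz": 0, "jaw": 1}, {"x": 0.82, "y": 0.07, "z": 0, "rx": 0, "ry": 0, "rz": 0, "jaw": 1}]}}

```text
clock: 14.65
tool_pos: [0.5081, -0.1091, 0.1364]
eef_rot: [0.825, 0.566, -0.001, -0.001]
contact_force: [-1.4, -0.2, 6.5]
opening: 0.227
finger_force: 35.0
```

Request:
{"fn": "send_rows", "kwargs": {"motion": [{"x": 0.8, "y": 0.19, "z": 0, "rx": 0, "ry": 0, "rz": 0, "jaw": 1}, {"x": 0.76, "y": 0.31, "z": 0, "rx": 0, "ry": 0, "rz": 0, "jaw": 1}, {"x": 0.71, "y": 0.42, "z": 0, "rx": 0, "ry": 0, "rz": 0, "jaw": 1}, {"x": 0.64, "y": 0.52, "z": 0, "rx": 0, "ry": 0, "rz": 0, "jaw": 1}, {"x": 0.55, "y": 0.61, "z": 0, "rx": 0, "ry": 0, "rz": 0, "jaw": 1}]}}

```text
clock: 15.15
tool_pos: [0.5407, -0.0839, 0.1364]
eef_rot: [0.824, 0.566, -0.0, -0.0]
contact_force: [-1.4, -0.2, 4.7]
opening: 0.228
finger_force: 35.0
```

```bash
python3 crank.py
```

```text
t 15.15 pos [ 0.5407 -0.0839  0.1364] a 2.970002205048172 r 0.05476696163195604 F [-1.4 -0.2  4.7] radial 0.19685515343560428 resist 1.376627523029237 open 0.22836274700738135 ff 34.99661569017917 yaw 1.2031958069041226
```

Request:
{"fn": "send_rows", "kwargs": {"motion": [{"x": 0.46, "y": 0.69, "z": 0, "rx": 0, "ry": 0, "rz": 0, "jaw": 1}, {"x": 0.35, "y": 0.75, "z": 0, "rx": 0, "ry": 0, "rz": 0, "jaw": 1}, {"x": 0.23, "y": 0.79, "z": 0, "rx": 0, "ry": 0, "rz": 0, "jaw": 1}, {"x": 0.11, "y": 0.82, "z": 0, "rx": 0, "ry": 0, "rz": 0, "jaw": 1}, {"x": -0.01, "y": 0.82, "z": 0, "rx": 0, "ry": 0, "rz": 0, "jaw": 1}]}}

```text
clock: 15.65
tool_pos: [0.5809, -0.0881, 0.1364]
eef_rot: [0.825, 0.566, -0.0, -0.0]
contact_force: [-2.4, -0.9, 5.8]
opening: 0.225
finger_force: 35.0
```

Request:
{"fn": "send_rows", "kwargs": {"motion": [{"x": -0.13, "y": 0.81, "z": 0, "rx": 0, "ry": 0, "rz": 0, "jaw": 1}, {"x": -0.25, "y": 0.78, "z": 0, "rx": 0, "ry": 0, "rz": 0, "jaw": 1}, {"x": -0.37, "y": 0.74, "z": 0, "rx": 0, "ry": 0, "rz": 0, "jaw": 1}, {"x": -0.47, "y": 0.67, "z": 0, "rx": 0, "ry": 0, "rz": 0, "jaw": 1}, {"x": -0.57, "y": 0.6, "z": 0, "rx": 0, "ry": 0, "rz": 0, "jaw": 1}]}}

```text
clock: 16.15
tool_pos: [0.6072, -0.1178, 0.1364]
eef_rot: [0.825, 0.566, -0.001, -0.001]
contact_force: [-3.7, -0.2, 7.5]
opening: 0.228
finger_force: 35.0
```

```bash
python3 crank.py
```

```text
t 16.15 pos [ 0.6072 -0.1178  0.1364] a 4.4732702733334335 r 0.05454241581271293 F [-3.7 -0.2  7.5] radial -3.5896601132331254 resist 1.0822367619838111 open 0.22846512701070149 ff 35.001489099813625 yaw 1.2025275445521202
```

Request:
{"fn": "send_rows", "kwargs": {"motion": [{"x": -0.65, "y": 0.5, "z": 0, "rx": 0, "ry": 0, "rz": 0, "jaw": 1}, {"x": -0.72, "y": 0.4, "z": 0, "rx": 0, "ry": 0, "rz": 0, "jaw": 1}, {"x": -0.77, "y": 0.29, "z": 0, "rx": 0, "ry": 0, "rz": 0, "jaw": 1}, {"x": -0.81, "y": 0.17, "z": 0, "rx": 0, "ry": 0, "rz": 0, "jaw": 1}, {"x": -0.82, "y": 0.05, "z": 0, "rx": 0, "ry": 0, "rz": 0, "jaw": 1}]}}

```text
clock: 16.65
tool_pos: [0.607, -0.1565, 0.1364]
eef_rot: [0.824, 0.566, -0.0, -0.001]
contact_force: [-2.7, 2.5, 6.8]
opening: 0.229
finger_force: 35.0
```

```bash
python3 crank.py 5.21 9.11 78
```

```text
t 16.65 pos [ 0.607  -0.1565  0.1364] a 5.196586941961611 r 0.054809837304419566 F [-2.7  2.5  6.8] radial -3.4060973566953634 resist 1.4017127605808801 open 0.22893363075935108 ff 35.00018823891878 yaw 1.2034220085419134
5.21 [(np.float64(-0.27), np.float64(-0.01)), (np.float64(-0.27), np.float64(-0.03)), (np.float64(-0.27), np.float64(-0.04)), (np.float64(-0.27), np.float64(-0.05)), (np.float64(-0.27), np.float64(-0.07))]
5.46 [(np.float64(-0.26), np.float64(-0.08)), (np.float64(-0.26), np.float64(-0.09)), (np.float64(-0.25), np.float64(-0.11)), (np.float64(-0.25), np.float64(-0.12)), (np.float64(-0.24), np.float64(-0.13))]
5.71 [(np.float64(-0.24), np.float64(-0.14)), (np.float64(-0.23), np.float64(-0.15)), (np.float64(-0.22), np.float64(-0.17)), (np.float64(-0.21), np.float64(-0.18)), (np.float64(-0.2), np.float64(-0.19))]
5.96 [(np.float64(-0.19), np.float64(-0.2)), (np.float64(-0.18), np.float64(-0.21)), (np.float64(-0.17), np.float64(-0.21)), (np.float64(-0.16), np.float64(-0.22)), (np.float64(-0.15), np.float64(-0.23))]
6.21 [(np.float64(-0.14), np.float64(-0.24)), (np.float6
[... 1565 characters left out ...]
(np.float64(0.27), np.float64(-0.03)), (np.float64(0.27), np.float64(-0.01)), (np.float64(0.27), np.float64(0.0)), (np.float64(0.27), np.float64(0.01)), (np.float64(0.27), np.float64(0.03))]
8.46 [(np.float64(0.27), np.float64(0.04)), (np.float64(0.27), np.float64(0.06)), (np.float64(0.27), np.float64(0.07)), (np.float64(0.26), np.float64(0.08)), (np.float64(0.26), np.float64(0.1))]
8.71 [(np.float64(0.25), np.float64(0.11)), (np.float64(0.25), np.float64(0.12)), (np.float64(0.24), np.float64(0.13)), (np.float64(0.23), np.float64(0.14)), (np.float64(0.23), np.float64(0.16))]
8.96 [(np.float64(0.22), np.float64(0.17)), (np.float64(0.21), np.float64(0.18)), (np.float64(0.2), np.float64(0.19))]
```

Request:
{"fn": "send_rows", "kwargs": {"motion": [{"x": -0.27, "y": -0.01, "z": 0, "rx": 0, "ry": 0, "rz": 0, "jaw": 1}, {"x": -0.27, "y": -0.03, "z": 0, "rx": 0, "ry": 0, "rz": 0, "jaw": 1}, {"x": -0.27, "y": -0.04, "z": 0, "rx": 0, "ry": 0, "rz": 0, "jaw": 1}, {"x": -0.27, "y": -0.05, "z": 0, "rx": 0, "ry": 0, "rz": 0, "jaw": 1}, {"x": -0.27, "y": -0.07, "z": 0, "rx": 0, "ry": 0, "rz": 0, "jaw": 1}]}}

```text
clock: 17.15
tool_pos: [0.601, -0.168, 0.1364]
eef_rot: [0.824, 0.566, 0.001, -0.001]
contact_force: [-1.0, 1.3, 5.5]
opening: 0.228
finger_force: 35.0
```

Request:
{"fn": "send_rows", "kwargs": {"motion": [{"x": -0.26, "y": -0.08, "z": 0, "rx": 0, "ry": 0, "rz": 0, "jaw": 1}, {"x": -0.26, "y": -0.09, "z": 0, "rx": 0, "ry": 0, "rz": 0, "jaw": 1}, {"x": -0.25, "y": -0.11, "z": 0, "rx": 0, "ry": 0, "rz": 0, "jaw": 1}, {"x": -0.25, "y": -0.12, "z": 0, "rx": 0, "ry": 0, "rz": 0, "jaw": 1}, {"x": -0.24, "y": -0.13, "z": 0, "rx": 0, "ry": 0, "rz": 0, "jaw": 1}]}}

```text
clock: 17.65
tool_pos: [0.5923, -0.178, 0.1365]
eef_rot: [0.824, 0.566, 0.001, -0.001]
contact_force: [0.7, 4.6, 4.1]
opening: 0.225
finger_force: 35.0
```

```bash
python3 crank.py
```

```text
t 17.65 pos [ 0.5923 -0.178   0.1365] a 5.674901336197011 r 0.05513354021394275 F [0.7 4.6 4.1] radial -3.0120403941596567 resist 3.513525889094458 open 0.2246769690618639 ff 34.99683595262468 yaw 1.2035053658556691
```

Request:
{"fn": "send_rows", "kwargs": {"motion": [{"x": -0.24, "y": -0.14, "z": 0, "rx": 0, "ry": 0, "rz": 0, "jaw": 1}, {"x": -0.23, "y": -0.15, "z": 0, "rx": 0, "ry": 0, "rz": 0, "jaw": 1}, {"x": -0.22, "y": -0.17, "z": 0, "rx": 0, "ry": 0, "rz": 0, "jaw": 1}, {"x": -0.21, "y": -0.18, "z": 0, "rx": 0, "ry": 0, "rz": 0, "jaw": 1}, {"x": -0.2, "y": -0.19, "z": 0, "rx": 0, "ry": 0, "rz": 0, "jaw": 1}]}}

```text
clock: 18.15
tool_pos: [0.5813, -0.1856, 0.1365]
eef_rot: [0.824, 0.566, 0.002, -0.0]
contact_force: [1.9, 5.2, 3.5]
opening: 0.225
finger_force: 35.0
```

```bash
python3 crank.py
```

```text
t 18.15 pos [ 0.5813 -0.1856  0.1365] a 5.917873115220832 r 0.05527555539473783 F [1.9 5.2 3.5] radial -3.732904331479823 resist 4.023552572329504 open 0.22514122288869443 ff 34.99523209990002 yaw 1.2032550640723947
```

Request:
{"fn": "send_rows", "kwargs": {"motion": [{"x": -0.19, "y": -0.2, "z": 0, "rx": 0, "ry": 0, "rz": 0, "jaw": 1}, {"x": -0.18, "y": -0.21, "z": 0, "rx": 0, "ry": 0, "rz": 0, "jaw": 1}, {"x": -0.17, "y": -0.21, "z": 0, "rx": 0, "ry": 0, "rz": 0, "jaw": 1}, {"x": -0.16, "y": -0.22, "z": 0, "rx": 0, "ry": 0, "rz": 0, "jaw": 1}, {"x": -0.15, "y": -0.23, "z": 0, "rx": 0, "ry": 0, "rz": 0, "jaw": 1}]}}

```text
clock: 18.65
tool_pos: [0.5687, -0.1904, 0.1365]
eef_rot: [0.825, 0.566, 0.002, 0.0]
contact_force: [3.7, 3.8, 3.2]
opening: 0.228
finger_force: 35.0
```

```bash
python3 crank.py
```

```text
t 18.65 pos [ 0.5687 -0.1904  0.1365] a 6.162361361599891 r 0.05540770740563375 F [3.7 3.8 3.2] radial -2.860850562473892 resist 4.431575707528984 open 0.22750658889217995 ff 34.99351610778831 yaw 1.202848321005832
```

Request:
{"fn": "send_rows", "kwargs": {"motion": [{"x": -0.14, "y": -0.24, "z": 0, "rx": 0, "ry": 0, "rz": 0, "jaw": 1}, {"x": -0.13, "y": -0.24, "z": 0, "rx": 0, "ry": 0, "rz": 0, "jaw": 1}, {"x": -0.11, "y": -0.25, "z": 0, "rx": 0, "ry": 0, "rz": 0, "jaw": 1}, {"x": 0, "y": 0, "z": 0, "rx": 0, "ry": 0, "rz": 0, "jaw": 1}, {"x": 0, "y": 0, "z": 0, "rx": 0, "ry": 0, "rz": 0, "jaw": 1}]}}

```text
clock: 19.15
tool_pos: [0.5599, -0.1919, 0.1365]
eef_rot: [0.825, 0.566, 0.001, 0.0]
contact_force: [3.7, 4.3, 3.8]
opening: 0.228
finger_force: 35.0
```

```bash
python3 crank.py
```

```text
t 19.15 pos [ 0.5599 -0.1919  0.1365] a 0.0401878585820763 r 0.055566949489197104 F [3.7 4.3 3.8] radial -4.063905482958607 resist 4.013756371940778 open 0.2275044152598766 ff 34.99455363024026 yaw 1.2023025785666683
```

Request:
{"fn": "send_rows", "kwargs": {"motion": [{"x": -0.1, "y": -0.26, "z": 0, "rx": 0, "ry": 0, "rz": 0, "jaw": 1}, {"x": -0.09, "y": -0.26, "z": 0, "rx": 0, "ry": 0, "rz": 0, "jaw": 1}, {"x": -0.08, "y": -0.26, "z": 0, "rx": 0, "ry": 0, "rz": 0, "jaw": 1}, {"x": -0.06, "y": -0.27, "z": 0, "rx": 0, "ry": 0, "rz": 0, "jaw": 1}, {"x": 0, "y": 0, "z": 0, "rx": 0, "ry": 0, "rz": 0, "jaw": 1}]}}

```text
clock: 19.65
tool_pos: [0.5492, -0.1917, 0.1365]
eef_rot: [0.825, 0.566, 0.001, 0.001]
contact_force: [3.7, 2.7, 2.6]
opening: 0.228
finger_force: 35.0
```

```bash
python3 crank.py
```

```text
t 19.65 pos [ 0.5492 -0.1917  0.1365] a 0.23283989860354515 r 0.055630948653048004 F [3.7 2.7 2.6] radial -3.0982828189401665 resist 3.3977141231641697 open 0.2275366500413577 ff 34.99279352137819 yaw 1.2021090891012165
```

Request:
{"fn": "send_rows", "kwargs": {"motion": [{"x": -0.05, "y": -0.27, "z": 0, "rx": 0, "ry": 0, "rz": 0, "jaw": 1}, {"x": -0.03, "y": -0.27, "z": 0, "rx": 0, "ry": 0, "rz": 0, "jaw": 1}, {"x": -0.02, "y": -0.27, "z": 0, "rx": 0, "ry": 0, "rz": 0, "jaw": 1}, {"x": -0.01, "y": -0.27, "z": 0, "rx": 0, "ry": 0, "rz": 0, "jaw": 1}, {"x": 0, "y": 0, "z": 0, "rx": 0, "ry": 0, "rz": 0, "jaw": 1}]}}

```text
clock: 20.15
tool_pos: [0.5398, -0.1898, 0.1365]
eef_rot: [0.825, 0.565, 0.002, 0.002]
contact_force: [6.3, 1.4, 0.5]
opening: 0.23
finger_force: 35.0
```

```bash
python3 crank.py
```

```text
t 20.15 pos [ 0.5398 -0.1898  0.1365] a 0.40667002520316275 r 0.055702662890461094 F [6.3 1.4 0.5] radial -3.127903474373505 resist 5.593117164840272 open 0.22958201873892953 ff 34.98838784114923 yaw 1.2014806876253719
```

Request:
{"fn": "send_rows", "kwargs": {"motion": [{"x": 0.01, "y": -0.27, "z": 0, "rx": 0, "ry": 0, "rz": 0, "jaw": 1}, {"x": 0.02, "y": -0.27, "z": 0, "rx": 0, "ry": 0, "rz": 0, "jaw": 1}, {"x": 0.03, "y": -0.27, "z": 0, "rx": 0, "ry": 0, "rz": 0, "jaw": 1}, {"x": 0, "y": 0, "z": 0, "rx": 0, "ry": 0, "rz": 0, "jaw": 1}, {"x": 0, "y": 0, "z": 0, "rx": 0, "ry": 0, "rz": 0, "jaw": 1}]}}

```text
clock: 20.65
tool_pos: [0.533, -0.1872, 0.1365]
eef_rot: [0.825, 0.565, 0.002, 0.003]
contact_force: [8.5, -0.5, -0.5]
opening: 0.225
finger_force: 35.0
```

```bash
python3 crank.py; python3 crank.py
```

```text
t 20.65 pos [ 0.533  -0.1872  0.1365] a 0.5372658993124055 r 0.05571008219047506 F [ 8.5 -0.5 -0.5] radial -3.027263877494472 resist 7.985765562853821 open 0.22542278519223166 ff 34.98574493714841 yaw 1.2007384140511872
t 20.65 pos [ 0.533  -0.1872  0.1365] a 0.5372658993124055 r 0.05571008219047506 F [ 8.5 -0.5 -0.5] radial -3.027263877494472 resist 7.985765562853821 open 0.22542278519223166 ff 34.98574493714841 yaw 1.2007384140511872
```

```bash
python3 crank.py 6.85 3.45 25
```

```text
t 20.65 pos [ 0.533  -0.1872  0.1365] a 0.5372658993124055 r 0.05571008219047506 F [ 8.5 -0.5 -0.5] radial -3.027263877494472 resist 7.985765562853821 open 0.22542278519223166 ff 34.98574493714841 yaw 1.2007384140511872
6.85 [(np.float64(-0.01), np.float64(0.75)), (np.float64(0.09), np.float64(0.74)), (np.float64(0.19), np.float64(0.72)), (np.float64(0.28), np.float64(0.69)), (np.float64(0.38), np.float64(0.65))]
6.17 [(np.float64(0.46), np.float64(0.59)), (np.float64(0.54), np.float64(0.52)), (np.float64(0.6), np.float64(0.44)), (np.float64(0.66), np.float64(0.36)), (np.float64(0.7), np.float64(0.27))]
5.49 [(np.float64(0.73), np.float64(0.17)), (np.float64(0.74), np.float64(0.07)), (np.float64(0.75), np.float64(-0.03)), (np.float64(0.74), np.float64(-0.13)), (np.float64(0.71), np.float64(-0.23))]
4.81 [(np.float64(0.67), np.float64(-0.33)), (np.float64(0.62), np.float64(-0.41)), (np.float64(0.56), np.float64(-0.49)), (np.float64(0.49), np.float64(-0.57)), (np.float64(0.41), np.float64(-0.63))]
4.13 [(np.float64(0.32), np.float64(-0.68)), (np.float64(0.22), np.float64(-0.71)), (np.float64(0.12), np.float64(-0.74)), (np.float64(0.02), np.float64(-0.75)), (np.float64(-0.08), np.float64(-0.74))]
```

Request:
{"fn": "send_rows", "kwargs": {"motion": [{"x": -0.01, "y": 0.75, "z": 0, "rx": 0, "ry": 0, "rz": 0, "jaw": 1}, {"x": 0.09, "y": 0.74, "z": 0, "rx": 0, "ry": 0, "rz": 0, "jaw": 1}, {"x": 0.19, "y": 0.72, "z": 0, "rx": 0, "ry": 0, "rz": 0, "jaw": 1}, {"x": 0.28, "y": 0.69, "z": 0, "rx": 0, "ry": 0, "rz": 0, "jaw": 1}, {"x": 0.38, "y": 0.65, "z": 0, "rx": 0, "ry": 0, "rz": 0, "jaw": 1}]}}

```text
clock: 21.15
tool_pos: [0.5659, -0.191, 0.1364]
eef_rot: [0.825, 0.565, -0.002, 0.0]
contact_force: [-1.4, 0.1, 8.1]
opening: 0.225
finger_force: 35.0
```

Request:
{"fn": "send_rows", "kwargs": {"motion": [{"x": 0.46, "y": 0.59, "z": 0, "rx": 0, "ry": 0, "rz": 0, "jaw": 1}, {"x": 0.54, "y": 0.52, "z": 0, "rx": 0, "ry": 0, "rz": 0, "jaw": 1}, {"x": 0.6, "y": 0.44, "z": 0, "rx": 0, "ry": 0, "rz": 0, "jaw": 1}, {"x": 0.66, "y": 0.36, "z": 0, "rx": 0, "ry": 0, "rz": 0, "jaw": 1}, {"x": 0.7, "y": 0.27, "z": 0, "rx": 0, "ry": 0, "rz": 0, "jaw": 1}]}}

```text
clock: 21.65
tool_pos: [0.5972, -0.1728, 0.1365]
eef_rot: [0.825, 0.564, -0.002, 0.001]
contact_force: [1.4, -2.8, 5.8]
opening: 0.224
finger_force: 35.0
```

Request:
{"fn": "send_rows", "kwargs": {"motion": [{"x": 0.73, "y": 0.17, "z": 0, "rx": 0, "ry": 0, "rz": 0, "jaw": 1}, {"x": 0.74, "y": 0.07, "z": 0, "rx": 0, "ry": 0, "rz": 0, "jaw": 1}, {"x": 0.75, "y": -0.03, "z": 0, "rx": 0, "ry": 0, "rz": 0, "jaw": 1}, {"x": 0.74, "y": -0.13, "z": 0, "rx": 0, "ry": 0, "rz": 0, "jaw": 1}, {"x": 0.71, "y": -0.23, "z": 0, "rx": 0, "ry": 0, "rz": 0, "jaw": 1}]}}

```text
clock: 22.15
tool_pos: [0.6104, -0.1346, 0.1365]
eef_rot: [0.825, 0.565, 0.001, 0.001]
contact_force: [3.8, -0.4, 4.9]
opening: 0.224
finger_force: 35.0
```

Request:
{"fn": "send_rows", "kwargs": {"motion": [{"x": 0.67, "y": -0.33, "z": 0, "rx": 0, "ry": 0, "rz": 0, "jaw": 1}, {"x": 0.62, "y": -0.41, "z": 0, "rx": 0, "ry": 0, "rz": 0, "jaw": 1}, {"x": 0.56, "y": -0.49, "z": 0, "rx": 0, "ry": 0, "rz": 0, "jaw": 1}, {"x": 0.49, "y": -0.57, "z": 0, "rx": 0, "ry": 0, "rz": 0, "jaw": 1}, {"x": 0.41, "y": -0.63, "z": 0, "rx": 0, "ry": 0, "rz": 0, "jaw": 1}]}}

```text
clock: 22.65
tool_pos: [0.5956, -0.0993, 0.1364]
eef_rot: [0.825, 0.566, -0.001, -0.001]
contact_force: [1.1, -0.5, 7.3]
opening: 0.225
finger_force: 35.0
```

Request:
{"fn": "send_rows", "kwargs": {"motion": [{"x": 0.32, "y": -0.68, "z": 0, "rx": 0, "ry": 0, "rz": 0, "jaw": 1}, {"x": 0.22, "y": -0.71, "z": 0, "rx": 0, "ry": 0, "rz": 0, "jaw": 1}, {"x": 0.12, "y": -0.74, "z": 0, "rx": 0, "ry": 0, "rz": 0, "jaw": 1}, {"x": 0.01, "y": -0.4, "z": 0, "rx": 0, "ry": 0, "rz": 0, "jaw": 1}, {"x": 0, "y": 0, "z": 0, "rx": 0, "ry": 0, "rz": 0, "jaw": 1}]}}

```text
clock: 23.15
tool_pos: [0.5728, -0.0846, 0.1363]
eef_rot: [0.825, 0.566, -0.002, -0.001]
contact_force: [-0.6, -0.6, 10.5]
opening: 0.227
finger_force: 35.0
```

```bash
python3 crank.py
```

```text
t 23.15 pos [ 0.5728 -0.0846  0.1363] a 3.5651960429363028 r 0.054542701820004084 F [-0.6 -0.6 10.5] radial -0.7522725929130742 resist 0.4355752347109607 open 0.2271887842259272 ff 35.002440083480906 yaw 1.202796476438885
```

Request:
{"fn": "send_rows", "kwargs": {"motion": [{"x": 0, "y": 0, "z": 0, "rx": 0, "ry": 0, "rz": 0, "jaw": 1}, {"x": 0, "y": 0, "z": 0, "rx": 0, "ry": 0, "rz": 0, "jaw": 1}, {"x": 0, "y": 0, "z": 0, "rx": 0, "ry": 0, "rz": 0, "jaw": 2.2}, {"x": 0, "y": 0, "z": 0, "rx": 0, "ry": 0, "rz": 0, "jaw": 2.6}, {"x": 0, "y": 0, "z": 0, "rx": 0, "ry": 0, "rz": 0, "jaw": 3.5}], "grip_force": 5}}

```text
clock: 23.65
tool_pos: [0.5743, -0.0851, 0.1354]
eef_rot: [0.825, 0.565, -0.001, -0.001]
contact_force: [-0.8, -0.7, 0.2]
opening: 0.363
finger_force: 0.0
```

Request:
{"fn": "send_rows", "kwargs": {"motion": [{"x": 0, "y": 0, "z": 0, "rx": 0, "ry": 0, "rz": 0, "jaw": 5}, {"x": 0, "y": 0, "z": 0, "rx": 0, "ry": 0, "rz": 0, "jaw": 5}, {"x": 0, "y": 0, "z": -1, "rx": 0, "ry": 0, "rz": 0, "jaw": 5}, {"x": 0, "y": 0, "z": -3, "rx": 0, "ry": 0, "rz": 0, "jaw": 5}, {"x": 0, "y": 0, "z": -4, "rx": 0, "ry": 0, "rz": 0, "jaw": 5}]}}

```text
clock: 24.15
tool_pos: [0.5743, -0.0852, 0.2163]
eef_rot: [0.825, 0.566, -0.001, -0.001]
contact_force: [0.8, -0.3, 1.1]
opening: 0.573
finger_force: 0.0
```

Request:
{"fn": "send_rows", "kwargs": {"motion": [{"x": -3, "y": 0, "z": -4, "rx": 0, "ry": 0, "rz": 0, "jaw": 5}, {"x": -3, "y": 0, "z": -3, "rx": 0, "ry": 0, "rz": 0, "jaw": 5}, {"x": 0, "y": 0, "z": 0, "rx": 0, "ry": 0, "rz": 0, "jaw": 5}, {"x": 0, "y": 0, "z": 0, "rx": 0, "ry": 0, "rz": 0, "jaw": 5}, {"x": 0, "y": 0, "z": 0, "rx": 0, "ry": 0, "rz": 0, "jaw": 5}]}}

```text
clock: 24.65
tool_pos: [0.5535, -0.1399, 0.2856]
eef_rot: [0.824, 0.566, -0.0, -0.001]
contact_force: [0.2, 0.5, -0.7]
opening: 0.572
finger_force: 0.0
```

Run:
```python
from h import *
w=snapshot("wrist");t=snapshot("side");p=snapshot("top")
u,v=map(int,proj(t,[.545,-.03,.05]))
save(np.vstack([cv2.resize(t["img"][v-55:v+55,u-80:u+80],(640,440),interpolation=cv2.INTER_CUBIC)[:, :],]),"f0")
a=cv2.resize(t["img"][v-55:v+55,u-80:u+80],(400,275),interpolation=cv2.INTER_CUBIC);b=cv2.resize(w["img"],(400,300));c=cv2.resize(p["img"][100:240,130:430],(400,187));
save(np.hstack([np.vstack([a,b]),np.vstack([c,np.zeros((388,400,3),np.uint8)])]),"final")
```

```text
(no output)
```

View pics/final.png

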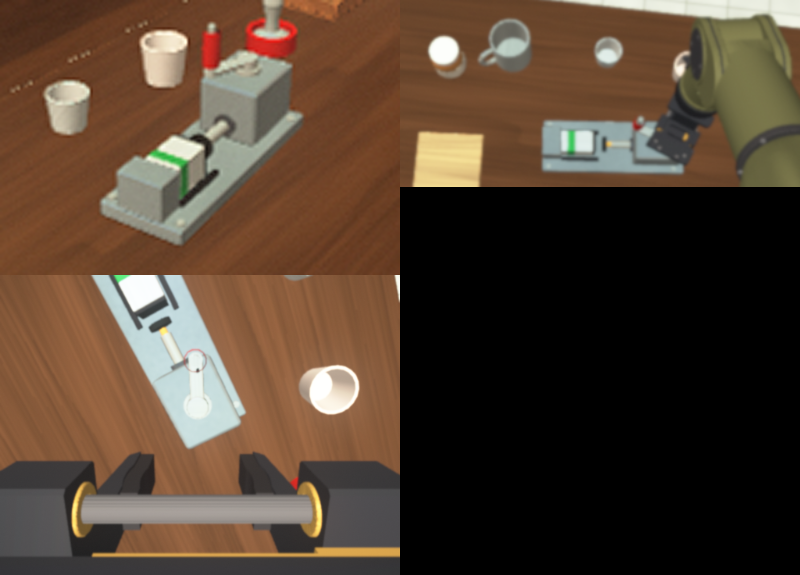

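The tin lies in the cradle against the anvil. The pad at (160,324) stands clear of the lid at (152,310), the crank is still, and the bystanders are undisturbed.

```bash
python3 -c "
from h import *
print(finish_job())"
```

```text
the job is handed in; nothing more can be done
None
```

The job is handed in: the tin lies in the cradle, its lid was pressed at about 62 N (estimated from the sleeve force), the ram is wound back about half a turn, the sleeve is released, and no verdict was returned.

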